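# Dress the balancing bangle bar on a jewellery stall

## Robot

A 7-joint arm with a two-finger parallel gripper is mounted at the origin on the work surface. World frame = base frame: x ahead of the robot, y to its left, z up, the work surface at z = 0. Lengths are in mm, angles in rad, forces in N, time in s.
With the tool pointing down it reaches from about 400 to 850 mm from the base axis. Payload 10.4 kg.
Tool frame: the origin (TCP) lies between the finger pads; the fingertips stand 17 mm ahead of it and the grasp point (between the pads) lies 2 mm behind it; z points along the fingers, y is the direction in which the jaws open and shut (so a half turn about z gives the same grasp; the last joint's range is limited). The gripper opens to 87 mm and grips with 3 to 60 N. Pads are 19 mm wide; open, the fingers measure 117 mm over their backs; the gripper's body (75 mm by 190 mm) begins 51 mm behind the grasp point.
Start: joints at [-0.023, 0.332, -0.065, 1.46, 0.022, 1.35, -0.088], TCP at [625.02, 0.018, 239.576] pointing down, gripper open.
Joint ranges: [-2.6, 2.6], [-0.5, 2.12], [-1.47, 1.34], [0.16, 2.42], [-1.27, 4.41], [0.06, 2.06], [-2.6, 2.6]. Speed limits (rad/s): [2.22, 2.22, 2.79, 2.79, 3.14, 3.14, 3.14].

## Interface

Orientations are given as a rotation vector (axis times angle).
In Python, from bench import r, cams, workorder, models gives the robot as it stands.
- The arm moves only by the tool servo_tool, never from a script. Its argument "plan" is a list of rows, each a list of 7 numbers: the turn, a rotation vector about the tool's x, y, z in rad, then the shift along the tool's x, y, z in m, then the closure in counts, from 0 (fully open) to 255 (shut). A call has 1 to 12 rows; each row is the pose to reach, as a shift and turn from the pose commanded when the call began, along the tool's axes at that moment; what a row does not reach only later rows make up. A row lasts 1/12 s, in which the tool goes at most 41.7 mm and 7.16 degrees, less where a joint would pass 70% of its speed; a pose out of reach is approached as far as the arm can. A call with a gripper value outside its range is refused whole. The fingers move at their own pace and stop on an object; "newtons" is the grip in N (left out, the last holds). Time passes only in rows, so rows that repeat a pose let the fingers close. It gives the time, the measured TCP pose, the force and the opening at its end, in the units of the state.
- r.get_state(): the state, without advancing time (a new reading comes with each control period).
- cams.camera(name): name is "scene" or "side" or "wrist"; returns (picture, depth): 480x640x3 uint8, blue, green, red; 480x640 float32, mm along the optical axis (not along the pixel's ray), 0 where there is no reading.
- cams.calibration(name): a dict with "K" (3x3 intrinsics, pixels), "rvec" (rotation vector, rad) and "tvec" (3), from world to camera coordinates, as OpenCV has them. Camera axes: x right, y down, z forward; pixel columns grow to the right and rows downward; lengths in mm; the calibration is good to about 2 mm. A picture is of the moment at which its call begins: read the wrist's pose just before it. calibration takes no time and is no camera call; for the wrist camera it gives the pose at the moment of the call.
- workorder.sign_off(): hands the job in, once; it reports no verdict.
Trained networks look in the newest picture that a camera, given by its name, has taken for a name from the list of things; names that differ only in an ending like _2 or _b are one class to them, and where a whole thing is asked for, a point or a joint stands for the part that bears it (a point fixed in the world has none). Each returns a list of dicts, best first, with "score" (0 to 1); they miss things now and then, are a little off and sometimes report something else, mostly with a low value. They report only what shows in the picture. A call takes as long as a camera call. They do not tell look-alikes from the thing itself.
- models.boxes_of(camera, thing): "position" ([x, y, z] in mm, in the coordinates of the camera as it stood for that picture, good to about 4 mm: the middle of the surface that is visible of it).
The state is a dict: "t": time; "joint_pos": joint angles; "qd": joint speeds; "effort": joint torques, N m; "position": TCP position; "ee_rot": TCP orientation; "wrist_force": force on the tool from outside, world axes, zero at the start; "moment": the same for the moment, N m; "width": finger opening in mm.
Only numpy, scipy, OpenCV 4.12 (cv2) and the standard library are available. Lean on these libraries where they do the work, as an engineer would, in place of code of your own. Each camera call takes 0.05 s, during which the arm holds its last target.

## Task

Dress the pivoting bangle bar: hang the four closed bangles from the slotted tray on its rubber sleeves, first the thick pair on the two inner sleeves, then the slim pair on the two outer ones, going from one side to the other in turn so that the bar never tips more than 12 degrees, and leave it hanging level with every bangle in the middle of its sleeve. Leave the open cuff in its slot and do not push or knock over anything else on the counter.

Things in the scene. Friction and masses are not known exactly. Their poses are not given: they have to be found in the camera images.
- thick_a: Thick closed steel bangle, a round ring: outer diameter 82 mm, hole 60 mm, so the wall is 11 mm, 14 mm wide along its axis, 40 g (within 4 %). Origin at the centre of the ring; y is the ring's axis, z points up as it stands in the tray. Starts upright in a slot of the tray: lift it straight up. One of two alike.
- thick_b: Thick closed steel bangle, a round ring: outer diameter 82 mm, hole 60 mm, so the wall is 11 mm, 14 mm wide along its axis, 40 g (within 4 %). Origin at the centre of the ring; y is the ring's axis, z points up as it stands in the tray. Starts upright in a slot of the tray: lift it straight up. One of two alike.
- slim_a: Slim closed steel bangle, a round ring: outer diameter 68 mm, hole 60 mm, so the wall is 4 mm, 14 mm wide along its axis, 22 g (within 4 %). Origin at the centre of the ring; y is the ring's axis, z points up as it stands in the tray. Starts upright in a slot of the tray: lift it straight up. One of two alike.
- slim_b: Slim closed steel bangle, a round ring: outer diameter 68 mm, hole 60 mm, so the wall is 4 mm, 14 mm wide along its axis, 22 g (within 4 %). Origin at the centre of the ring; y is the ring's axis, z points up as it stands in the tray. Starts upright in a slot of the tray: lift it straight up. One of two alike.
- cuff: Open steel cuff, C-shaped, the gap of about 45 mm at its top: outer diameter 68 mm, 14 mm wide. Origin at the centre of its circle, y its axis. It stands in a slot of the tray among the bangles and stays there.
- tray: Slotted fabric-lined bangle tray, wooden frame, 104 (x) by 334 (y) mm, 34 mm high, fixed. Origin at the centre of its underside. Five slots 17 mm wide at y = -124, -62, 0, 62, 124 mm; each holds one bangle or the cuff upright, axis along the tray's y; which is where varies. Their tops stand 79 to 95 mm above the counter, 48 mm free between neighbours.
- stand: Balance stand, fixed: wooden foot 100 (x) by 120 (y) by 18 mm, round steel post 16 mm across, 244 mm high. Origin at the centre of the foot's underside, y to the left. On a pin in front of the post, at x = -35 mm and 232 mm high, the bar pivots like a scale beam about the stand's x axis; when level it lies along the stand's y.
- bar_pivot (a point): Middle of the bar's pivot; y along the bar to its left end, x along the pin. The bar is a steel rod 10 mm across, axis 22 mm below this point, 160 mm long to either side, ending in balls 18 mm across that pass through the bangles. Four black rubber sleeves, 13 mm across, 26 mm long, mark the places. Hub 26 mm wide, up to 10 mm above here; brass keel 34 mm across, down to 80 mm below.
- beam (a joint): Tilt of the bar, rad: 0 level, positive when the left (+y) end is up. Free pivot, well damped (settles within about a second), stops at 0.4 either way. The keel weight brings the empty bar back to level; one bangle on its proper sleeve tips its side down by about 0.13 rad, two on the same side by about 0.25 rad.
- seat_left_inner (a point): Point on top of the left inner rubber sleeve, at the middle of its length, 70 mm from the pivot along the bar; it moves with the bar. Its y axis runs along the bar to the left (+y of the stand), z is square to the bar, upward when level. A bangle hung here has its centre 30 mm below this point.
- seat_right_inner (a point): Point on top of the right inner rubber sleeve, at the middle of its length, 70 mm from the pivot along the bar; it moves with the bar. Its y axis runs along the bar to the left (+y of the stand), z is square to the bar, upward when level. A bangle hung here has its centre 30 mm below this point.
- seat_left_outer (a point): Point on top of the left outer rubber sleeve, at the middle of its length, 125 mm from the pivot along the bar; it moves with the bar. Its y axis runs along the bar to the left (+y of the stand), z is square to the bar, upward when level. A bangle hung here has its centre 30 mm below this point.
- seat_right_outer (a point): Point on top of the right outer rubber sleeve, at the middle of its length, 125 mm from the pivot along the bar; it moves with the bar. Its y axis runs along the bar to the left (+y of the stand), z is square to the bar, upward when level. A bangle hung here has its centre 30 mm below this point.
- necklace_tee: Necklace T-stand, fixed, beyond one end of the bar: foot 110 (x) by 70 (y) mm, padded crossbar 150 mm long along its x and 32 mm thick, top at 256 mm, necklaces hung on both sides. Origin at the centre of the underside.
- mirror: Round table mirror on a foot, fixed, beyond the other end of the bar: disc 144 mm across, facing its +x and leaning back a little, top at 238 mm, foot 110 mm across. Origin at the centre of the underside.
- cone_a: Loose wooden ring cone, 42 mm across at the foot, 72 mm high, two finger rings on it. Bystander under the left part of the bar. Origin at the centre of the underside.
- cone_b: Loose wooden ring cone, 42 mm across at the foot, 85 mm high. Bystander behind the stand, to the right. Origin at the centre of the underside.
- gift_box: Loose closed gift box, 74 by 74 mm, 38 mm high. Bystander under the right end of the bar. Origin at the centre of the underside.
- jar: Loose amber glass jar with a metal cap, 48 mm across, 65 mm high. Bystander left of the tray. Origin at the centre of the underside.
- ring_box: Loose blue ring box, 52 by 52 mm, 41 mm high. Bystander right of the tray. Origin at the centre of the underside.
- bowl: Loose white bowl, 96 mm across, 35 mm high. Bystander behind the stand, to the left. Origin at the centre of the underside.
- brush: Loose cleaning brush lying on the counter, 170 mm long along its x. Bystander at the front right. Origin at the middle of its underside.
Not all that is in view belongs to the job. Leave any blue or turquoise look-alike of the thick_b alone.

How it is judged (in metres and radians):
On the way, in this order (a step that is already met when the one before it is completed fails the run):
1. a thick bangle hangs on one of the inner sleeves (((x of thick_a in the frame of seat_left_inner between -0.02 and 0.02 m and y of thick_a in the frame of seat_left_inner between -0.013 and 0.013 m and z of thick_a in the frame of seat_left_inner between -0.036 and -0.024 m) or (x of thick_a in the frame of seat_right_inner between -0.02 and 0.02 m and y of thick_a in the frame of seat_right_inner between -0.013 and 0.013 m and z of thick_a in the frame of seat_right_inner between -0.036 and -0.024 m) or (x of thick_b in the frame of seat_left_inner between -0.02 and 0.02 m and y of thick_b in the frame of seat_left_inner between -0.013 and 0.013 m and z of thick_b in the frame of seat_left_inner between -0.036 and -0.024 m) or (x of thick_b in the frame of seat_right_inner between -0.02 and 0.02 m and y of thick_b in the frame of seat_right_inner between -0.013 and 0.013 m and z of thick_b in the frame of seat_right_inner between -0.036 and -0.024 m))), for 0.2 s.
2. the thick bangles hang on the two inner sleeves, one each side, and the bar is level again ((((x of thick_a in the frame of seat_left_inner between -0.02 and 0.02 m and y of thick_a in the frame of seat_left_inner between -0.013 and 0.013 m and z of thick_a in the frame of seat_left_inner between -0.036 and -0.024 m) and (x of thick_b in the frame of seat_right_inner between -0.02 and 0.02 m and y of thick_b in the frame of seat_right_inner between -0.013 and 0.013 m and z of thick_b in the frame of seat_right_inner between -0.036 and -0.024 m)) or ((x of thick_b in the frame of seat_left_inner between -0.02 and 0.02 m and y of thick_b in the frame of seat_left_inner between -0.013 and 0.013 m and z of thick_b in the frame of seat_left_inner between -0.036 and -0.024 m) and (x of thick_a in the frame of seat_right_inner between -0.02 and 0.02 m and y of thick_a in the frame of seat_right_inner between -0.013 and 0.013 m and z of thick_a in the frame of seat_right_inner between -0.036 and -0.024 m))) and value of joint beam between -0.06 and 0.06 rad), for 0.2 s.
3. a slim bangle hangs on one of the outer sleeves (((x of slim_a in the frame of seat_left_outer between -0.02 and 0.02 m and y of slim_a in the frame of seat_left_outer between -0.013 and 0.013 m and z of slim_a in the frame of seat_left_outer between -0.036 and -0.024 m) or (x of slim_a in the frame of seat_right_outer between -0.02 and 0.02 m and y of slim_a in the frame of seat_right_outer between -0.013 and 0.013 m and z of slim_a in the frame of seat_right_outer between -0.036 and -0.024 m) or (x of slim_b in the frame of seat_left_outer between -0.02 and 0.02 m and y of slim_b in the frame of seat_left_outer between -0.013 and 0.013 m and z of slim_b in the frame of seat_left_outer between -0.036 and -0.024 m) or (x of slim_b in the frame of seat_right_outer between -0.02 and 0.02 m and y of slim_b in the frame of seat_right_outer between -0.013 and 0.013 m and z of slim_b in the frame of seat_right_outer between -0.036 and -0.024 m))), for 0.2 s.
At the end, for the whole second after the job is handed in: Thick bangles on the two inner sleeves, slim ones on the two outer, one each side: each centre within 13 mm of its sleeve's middle along the bar, 20 mm across, and 24 to 36 mm below the sleeve's top. Bar level within 0.06 rad and still (0.05 rad/s), bangles under 0.03 m/s (all of step 2 and (((x of slim_a in the frame of seat_left_outer between -0.02 and 0.02 m and y of slim_a in the frame of seat_left_outer between -0.013 and 0.013 m and z of slim_a in the frame of seat_left_outer between -0.036 and -0.024 m) and (x of slim_b in the frame of seat_right_outer between -0.02 and 0.02 m and y of slim_b in the frame of seat_right_outer between -0.013 and 0.013 m and z of slim_b in the frame of seat_right_outer between -0.036 and -0.024 m)) or ((x of slim_b in the frame of seat_left_outer between -0.02 and 0.02 m and y of slim_b in the frame of seat_left_outer between -0.013 and 0.013 m and z of slim_b in the frame of seat_left_outer between -0.036 and -0.024 m) and (x of slim_a in the frame of seat_right_outer between -0.02 and 0.02 m and y of slim_a in the frame of seat_right_outer between -0.013 and 0.013 m and z of slim_a in the frame of seat_right_outer between -0.036 and -0.024 m))) and velocity of joint beam between -0.05 and 0.05 rad/s and linear speed of each of thick_a, thick_b, slim_a, slim_b below 0.03 m/s); the robot touches nothing.
It fails at once if the bar tips more than 12 degrees (0.21 rad) (value of joint beam above 0.21 rad or value of joint beam below -0.21 rad).
It fails at once if the open cuff is moved by more than 20 mm (distance of cuff from where it was at the start of the episode above 0.02 m).
It fails at once if a bystander is pushed by more than 25 mm or tipped over (distance of any of cone_a, cone_b, gift_box, jar, ring_box, bowl, brush from where it was at the start of the episode above 0.025 m or angle between any of cone_a, cone_b, gift_box, jar, ring_box, bowl's own z axis and vertical above 0.5 rad).
It also fails if it takes over 72 s, if anything falls off the work surface, if the arm or the gripper's body presses on something with over 40 N, if the wrist force passes 120 N, or if a joint passes its speed limit or range.

## Working session

There is one attempt and no reset: what is moved stays moved. The work goes in short steps, Python scripts to look and compute and a tool call to move; the robot and the scene stay as the last step left them, time stands still between calls to the robot, and variables do not carry over. Pictures are saved under pics/ and viewed, and the job is handed in when it is done.

Besides the shell and the picture viewer there is one more tool, called as a command line: name --pt "numbers of a row" for each row, then --argument value for the rest. servo_tool: Moves the arm, as the interface text tells. Its arguments: {"type":"object","properties":{"plan":{"type":"array"},"newtons":{"type":"number"}},"required":["plan"]}

```bash
ls; mkdir -p pics; python3 - <<'E'
from bench import r,cams,workorder,models
import cv2
s=r.get_state();print(s)
for n in("scene","side","wrist"):
    c=cams.calibration(n);p,d=cams.camera(n);cv2.imwrite(f"pics/{n}0.png",p);print(n,c)
    import numpy as np;np.save(f"pics/{n}0.npy",d)
E
```

```text
pics
{'t': 0.0, 'joint_pos': array([-0.02259573,  0.33286901, -0.06468774,  1.4609709 ,  0.02162499,
        1.34990371, -0.08847619]), 'qd': array([ 1.29476675e-03,  2.55037574e-04,  1.56112050e-03,  4.96617471e-04,
       -3.57471792e-04,  2.73713712e-04,  8.44249134e-05]), 'effort': array([-1.20520472e-04, -6.23245955e+01,  2.44190963e-02, -3.89891267e+01,
       -6.13984605e-02,  3.97891912e-02,  1.87085252e-04]), 'position': array([ 6.24622461e+02, -2.39630407e-02,  2.38741573e+02]), 'ee_rot': array([-2.22072509e+00, -2.22080293e+00,  1.71979165e-03]), 'wrist_force': array([0.05818812, 0.4825063 , 0.16384602]), 'moment': array([ 0.01762656,  0.07110796, -0.03133588]), 'width': 87.12739726336775}
scene {'K': array([[479.11867767,   0.        , 315.34936552],
       [  0.        , 479.11867767, 245.61347211],
       [  0.        ,   0.        ,   1.        ]]), 'rvec': array([ 0.80046814,  2.54306314, -1.11556201]), 'tvec': array([ 441.28182297,  -99.27001893, 1581.43130164])}
side {'K': array([[473.33388945,   0.        , 322.00785862],
       [  0.        , 473.33388945, 231.52409391],
       [  0.        ,   0.        ,   1.        ]]), 'rvec': array([ 2.30618539, -0.66735268,  0.25903884]), 'tvec': array([-471.32277399,  316.97495769, 1056.81526012])}
wrist {'K': array([[359.31980333,   0.        , 315.79203271],
       [  0.        , 359.31980333, 237.11832899],
       [  0.        ,   0.        ,   1.        ]]), 'rvec': array([-2.84547767e+00, -1.30965367e-04,  2.30620024e-03]), 'tvec': array([-624.70597154,  -34.99548284,  392.63796299])}
```

View pics/scene0.png

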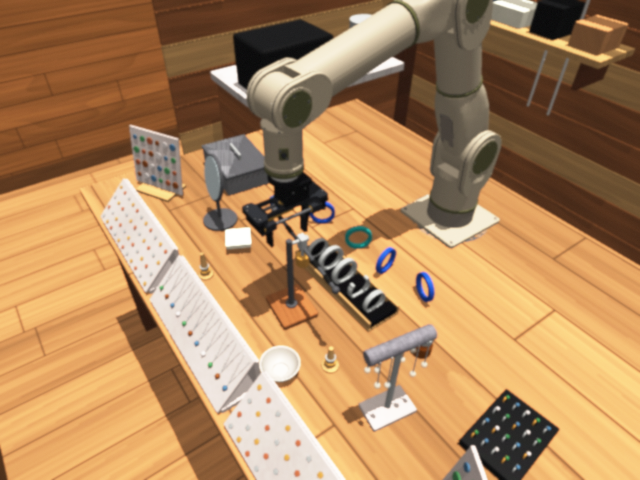

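View pics/side0.png

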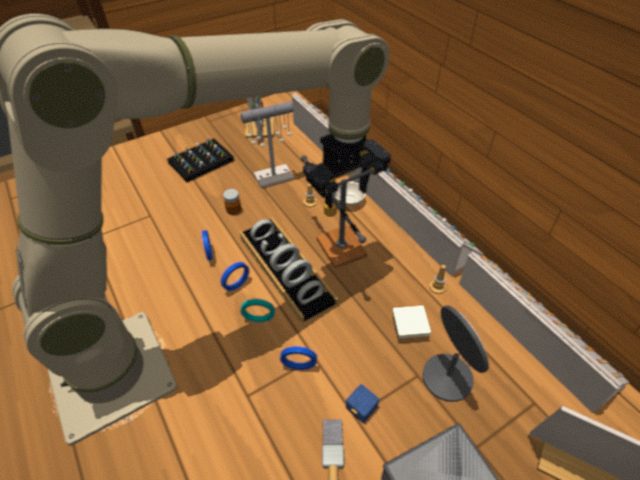

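View pics/wrist0.png

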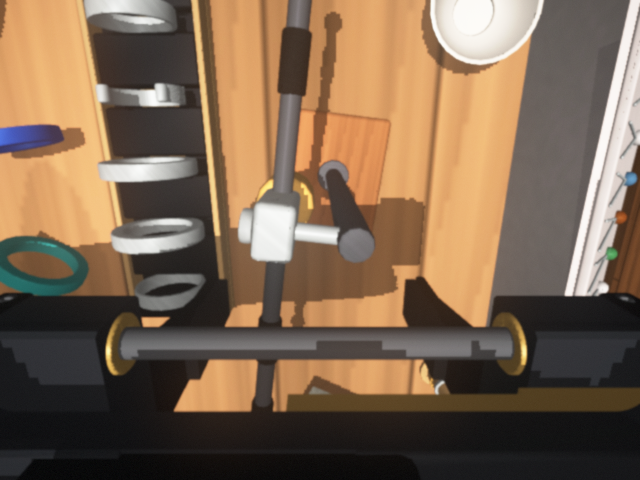

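```bash
cat > h.py <<'E'
import numpy as np,cv2
from bench import r,cams,workorder,models
def deproj(cal,d,u,v,dep=None):
    K=cal["K"];R=cv2.Rodrigues(np.array(cal["rvec"],float))[0];t=np.array(cal["tvec"],float)
    z=d[v,u] if dep is None else dep
    pc=np.stack([(u-K[0,2])/K[0,0]*z,(v-K[1,2])/K[1,1]*z,z],-1)
    return (pc-t)@R
def cloud(cal,d):
    v,u=np.mgrid[0:480,0:640]
    P=deproj(cal,d,u,v); P[d<=0]=np.nan
    return P
def look(n,name):
    c=cams.calibration(n);p,d=cams.camera(n);cv2.imwrite(f"pics/{name}.png",p);np.save(f"pics/{name}.npy",d)
    return c,p,d
E
python3 - <<'E'
from h import *
for n in("scene","side","wrist"):
    c=cams.calibration(n);d=np.load(f"pics/{n}0.npy")
    R=cv2.Rodrigues(c["rvec"])[0];print(n,-R.T@c["tvec"],R[2])
    P=cloud(c,d); 
    x,y,z=P[...,0],P[...,1],P[...,2]
    # tops in tray : find points in z 60..110
    if n=="wrist":
        for (u,v) in [(130,12),(140,95),(148,160),(158,235),(170,290),(295,60),(280,150),(275,225),(355,245),(333,172),(473,15),(440,230),(100,250),(205,100)]:
            print(u,v,P[v,u].round(1))
    if n=="side":
        for (u,v) in [(262,222),(267,110),(450,320),(232,195),(411,322),(360,400),(345,245),(245,228),(330,310),(438,285),(310,285)]:
            print(u,v,P[v,u].round(1))
    if n=="scene":
        for (u,v) in [(400,343),(396,390),(290,307),(296,243),(330,355),(214,180),(220,218),(238,238),(280,360),(423,350),(205,265),(317,247),(330,256),(344,270),(355,288),(373,300)]:
            print(u,v,P[v,u].round(1))
E
```

```text
scene [1078.02621856  749.41515709  990.83073236] [-0.42947308 -0.59968575 -0.67522579]
400 343 [635.3 405.7 255.5]
396 390 [587.  384.8  16.3]
290 307 [652.8  44.2  19.1]
296 243 [626.3  39.9 229.6]
330 355 [669.7 242.8  52.3]
214 180 [ 640.1 -380.6  174.7]
220 218 [ 633.5 -399.    14.6]
238 238 [ 642.7 -256.5   37.4]
280 360 [758.  162.    8.7]
423 350 [471.  349.1  34.9]
205 265 [ 777.3 -196.7   48.5]
317 247 [464.7 -98.5  27.4]
330 256 [455.7 -45.7  27.1]
344 270 [459.9  26.   31.3]
355 288 [476.6  96.4  30.3]
373 300 [464.2 157.1  30.2]
side [ 139.26459818 -672.36401753  983.87436939] [ 0.36266291  0.58284977 -0.72716006]
262 222 [473.5 169.3  78.7]
267 110 [622.6 391.8 253.9]
450 320 [ 623.3 -369.9  184.4]
232 195 [456.4 328.3  62.8]
411 322 [ 631.9 -269.9   37.6]
360 400 [ 422.4 -360.3   40.8]
345 245 [643.4  20.3  25. ]
245 228 [448.2 241.5   5.9]
330 310 [ 504.3 -120.6    0.9]
438 285 [ 767.6 -214.9   21.3]
310 285 [474.3 -78.2  76.7]
wrist [625.35954071  81.01171789 384.87380936] [-0.00137632 -0.29179367 -0.9564803 ]
130 12 [485.2 164.1  77.2]
140 95 [457.8 110.6  19.2]
148 160 [461.   50.7  27.6]
158 235 [487.3  -8.6  84.8]
170 290 [466.3 -87.9  28.2]
295 60 [616.4 108.2 218.4]
280 150 [608.7  71.1 215.6]
275 225 [608.3  42.5 241.6]
355 245 [641.3  34.8 244.3]
333 172 [640.6  42.1  52.9]
473 15 [770.9 180.9   5.3]
440 230 [ 7.629e+02 -2.800e+01  3.000e-01]
100 250 [381.2 -51.2   1.4]
205 100 [523.9 105.   35.2]
```

```bash
python3 - <<'E'
from h import *
for n in("scene","side","wrist"):
    c=cams.calibration(n);d=np.load(f"pics/{n}0.npy");P=cloud(c,d).reshape(-1,3)
    m=(P[:,2]>207)&(P[:,2]<222)&(abs(P[:,0]-607)<35)&(P[:,1]>-145)&(P[:,1]<215)
    m&=~((P[:,1]<30)&(P[:,1]>-70)) if n!="wrist" else (P[:,1]>0)
    m&=abs(P[:,1]-40)>15
    Q=P[m]
    for a in range(-140,215,25):
        q=Q[(Q[:,1]>=a)&(Q[:,1]<a+25)]
        if len(q)>3: print(n,a,len(q),np.median(q,0).round(1),q[:,0].min().round(1),q[:,0].max().round(1),q[:,2].max().round(1))
    # tray objects
    for a in range(-110,200,1): pass
    m=(P[:,2]>45)&(P[:,2]<105)&(abs(P[:,0]-470)<70)&(P[:,1]>-130)&(P[:,1]<200)
    Q=P[m]
    import itertools
    h,e=np.histogram(Q[:,1],bins=range(-130,201,6)); print([(int(e[i]),int(h[i]),round(float(Q[(Q[:,1]>=e[i])&(Q[:,1]<e[i+1]),2].max()),1)) for i in range(len(h)) if h[i]>0])
img=cv2.imread("pics/wrist0.png");cv2.imwrite("pics/w0crop.png",cv2.resize(img[0:320,60:240],None,fx=3,fy=1.8,interpolation=cv2.INTER_CUBIC))
s=cv2.imread("pics/side0.png");cv2.imwrite("pics/s0crop.png",cv2.resize(s[200:330,220:360],None,fx=4.5,fy=4.5,interpolation=cv2.INTER_CUBIC))
E
```

```text
scene -140 15 [ 593.5 -118.7  216. ] 581.9 599.0 219.8
scene -90 18 [597.  -80.2 213.8] 588.9 601.4 218.4
scene 35 9 [611.5  58.3 214. ] 605.8 615.2 215.9
scene 60 33 [614.3  71.9 212.8] 607.6 618.0 216.8
scene 85 37 [617.3  98.4 213.6] 609.8 624.0 218.7
scene 110 41 [620.3 119.7 213.5] 612.4 626.2 219.4
scene 135 43 [624.  147.7 214.3] 616.0 629.2 217.7
scene 160 52 [626.9 171.7 214. ] 618.1 631.4 218.6
scene 185 59 [629.1 199.9 215.1] 620.3 635.7 220.1
[(-88, 10, 78.4), (-82, 36, 80.5), (-76, 44, 82.8), (-70, 5, 80.7), (-28, 5, 91.2), (-22, 47, 94.3), (-16, 85, 96.4), (-10, 73, 95.7), (32, 1, 62.9), (38, 38, 95.6), (44, 69, 96.7), (50, 118, 95.9), (56, 3, 84.0), (98, 11, 70.3), (104, 27, 72.7), (110, 40, 71.7), (116, 4, 66.2), (158, 5, 77.7), (164, 55, 79.9), (170, 59, 81.1), (176, 23, 80.8)]
side -140 45 [ 584.3 -124.7  215. ] 579.5 594.1 221.1
side -115 45 [588.  -98.9 214.8] 582.8 595.9 219.7
side -90 38 [590.1 -81.4 215. ] 586.1 598.4 220.2
side 160 15 [621.3 174.7 215.5] 617.0 624.8 218.9
side 185 34 [623.3 194.6 215.6] 618.5 633.1 221.3
[(-88, 58, 81.9), (-82, 65, 82.6), (-76
[... 221 characters left out ...]
1.7), (158, 34, 81.4), (164, 46, 82.0), (170, 36, 81.8), (176, 7, 79.4)]
wrist -15 341 [603.4   5.  215. ] 581.1 608.2 221.8
wrist 10 205 [604.   12.9 215.2] 598.8 608.8 216.9
wrist 35 218 [609.7  57.5 215.1] 603.9 614.3 217.5
wrist 60 1192 [611.4  72.9 215.1] 604.7 617.4 218.0
wrist 85 1644 [614.5  98.9 215.8] 607.6 621.7 219.0
wrist 110 1512 [617.2 119.5 215.7] 609.4 623.1 219.5
[(-88, 114, 80.6), (-82, 333, 81.3), (-76, 478, 80.9), (-70, 1, 73.1), (-28, 36, 95.8), (-22, 612, 97.2), (-16, 692, 97.1), (-10, 539, 96.2), (38, 539, 97.4), (44, 724, 98.2), (50, 575, 96.9), (98, 175, 73.0), (104, 323, 73.7), (110, 277, 73.9), (158, 276, 81.5), (164, 828, 82.1), (170, 428, 81.7), (176, 18, 62.6)]
```

View pics/s0crop.png

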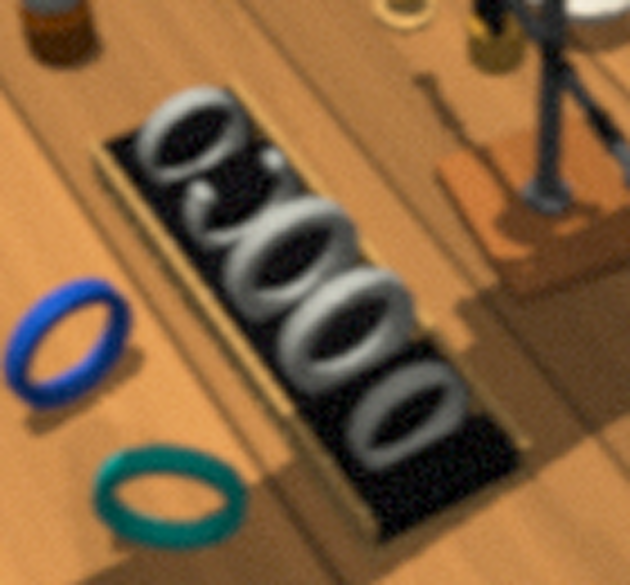

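servo_tool --pt "0 0 0 0 0 -0.04 0" --pt "0 0 0.12 0 0 -0.08 0" --pt "0 0 0.24 0 -0.03 -0.12 0" --pt "0 0 0.36 0.02 -0.06 -0.16 0" --pt "0 0 0.48 0.04 -0.1 -0.16 0" --pt "0 0 0.6 0.04 -0.1 -0.16 0" --pt "0 0 0.72 0.04 -0.1 -0.16 0" --pt "0 0 0.84 0.04 -0.1 -0.16 0" --pt "0 0 0.96 0.04 -0.1 -0.16 0" --pt "0 0 1.08 0.04 -0.1 -0.16 0" --pt "0 0 1.2 0.04 -0.1 -0.16 0" --pt "0 0 1.32 0.04 -0.1 -0.16 0" --newtons 25

```text
t: 1.15
position: [524.9, 40.0, 399.3]
ee_rot: [3.118, 0.384, -0.001]
wrist_force: [-0.2, 0.9, -0.0]
width: 86.9
```

servo_tool --pt "0 0 0.12 0 0 0 120" --pt "0 0 0.25 0 0 0 120" --pt "0 0 0.25 0 0 0 120" --pt "0 0 0.25 0 0 0 120"

```text
t: 1.48
position: [524.9, 40.1, 399.4]
ee_rot: [3.142, 0.007, -0.0]
wrist_force: [0.5, 0.3, 0.1]
width: 67.8
```

```bash
python3 - <<'E'
from h import *
s=r.get_state();print(s["t"],s["position"],s["ee_rot"],s["width"],s["joint_pos"])
c,p,d=look("wrist","w1");print(c)
E
```

```text
1.4833 [524.92824505  40.05539514 399.40376207] [ 3.14156201e+00  6.76178918e-03 -3.65421663e-04] 67.77195110350208 [-1.56480928e-01  7.92571717e-02 -7.01534957e-03  1.43251688e+00
  5.42057718e-04  1.63005390e+00 -1.72993388e+00]
{'K': array([[359.31980333,   0.        , 315.79203271],
       [  0.        , 359.31980333, 237.11832899],
       [  0.        ,   0.        ,   1.        ]]), 'rvec': array([-2.06590304,  2.05693553,  0.31013264]), 'tvec': array([ 38.83666014, 419.54342374, 699.23825383])}
```

View pics/w1.png

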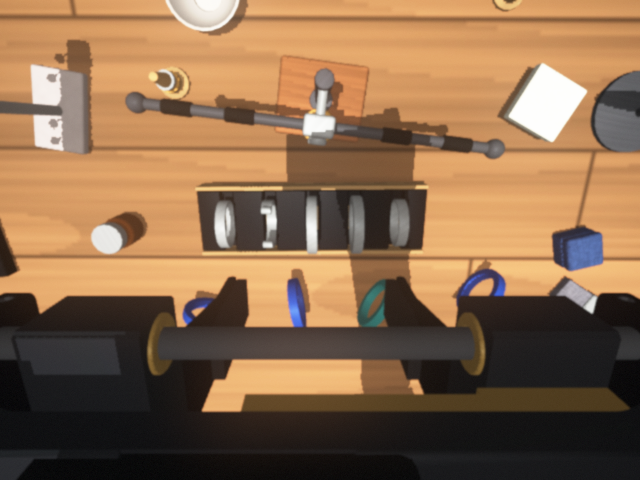

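The wrist view shows the slots left to right: slim (225,222), cuff (270,222), thick (313,222), thick (357,222), slim (399,222). The blue and teal look-alikes lie outside the tray. The bar runs from ball (136,102) to ball (495,149).

```bash
python3 - <<'E'
from h import *
c=cams.calibration("wrist");d=np.load("pics/w1.npy");img=cv2.imread("pics/w1.png");P=cloud(c,d)
print("depth noise / table z",np.nanmedian(P[255:262,200:400,2]))
def reg(u0,u1,v0,v1,zmin,zmax):
    Q=P[v0:v1,u0:u1].reshape(-1,3);Q=Q[(Q[:,2]>zmin)&(Q[:,2]<zmax)];return Q
for nm,u in(("slim",225),("cuff",270),("thick",313),("thick",357),("slim",399)):
    Q=reg(u-22,u+22,188,258,48,110)
    if len(Q)==0: continue
    lo=np.percentile(Q,2,0);hi=np.percentile(Q,98,0)
    T=Q[Q[:,2]>hi[2]-4]
    print(nm,len(Q),lo.round(1),hi.round(1),"top",T.mean(0).round(1),T.min(0).round(1),T.max(0).round(1))
# tray edges
Q=reg(190,440,180,262,20,40)
print("tray",np.percentile(Q,[1,99],0).round(1))
# bar sections
Q=reg(120,515,85,165,195,226)
b=np.median(Q,0)
for a in range(-135,225,15):
    q=Q[(Q[:,1]>=a)&(Q[:,1]<a+15)]
    if len(q)>5: print(a,len(q),((q[:,0].min()+q[:,0].max())/2).round(1),(q[:,0].max()-q[:,0].min()).round(1),np.percentile(q[:,2],95).round(1))
print("bar y",Q[:,1].min(),Q[:,1].max())
Q=reg(290,345,60,160,226,260);print("hub",np.percentile(Q,[1,99],0))
q=Q[Q[:,0]<620];print(np.percentile(q,[1,99],0))
E
python3 - <<'E'
import cv2
i=cv2.imread('pics/w1.png');cv2.imwrite('pics/w1c.png',cv2.resize(i[75:265,110:520],None,fx=1.95,fy=1.95,interpolation=cv2.INTER_CUBIC))
E
```

```text
depth noise / table z 1.0902133748652498
slim 501 [442.5 163.7  50.5] [505.1 177.4  81.1] top [473.2 170.5  79.2] [457.6 163.6  77.1] [488.5 177.7  82. ]
cuff 223 [444.5 101.7  49.7] [506.6 115.5  73.2] top [474.2 108.7  71.2] [445.4 101.7  69.2] [501.2 115.5  74.3]
thick 624 [441.6  40.3  58.3] [514.   53.7  96.5] top [474.6  46.9  94.8] [457.6  40.3  92.5] [491.8  53.5  98.1]
thick 662 [439.8 -21.2  56.4] [514.8  -7.7  96.4] top [474.9 -14.9  94.5] [458.  -21.7  92.4] [493.4  -7.9  97.7]
slim 508 [445.1 -83.4  49.7] [508.3 -69.9  80.8] top [476.2 -76.8  78.9] [460.3 -84.1  76.8] [491.2 -69.9  82. ]
tray [[ 422.6 -116.5   20.8]
 [ 526.6  210.5   36.4]]
-135 93 588.3 16.6 219.8
-120 306 587.8 17.6 219.6
-105 213 590.7 13.3 217.4
-90 251 591.9 14.0 217.8
-75 219 593.2 13.1 217.4
-60 193 595.7 11.2 216.7
-45 247 597.8 13.8 217.7
-30 251 599.0 12.9 217.9
-15 197 601.1 10.3 216.8
0 199 603.2 11.1 216.6
15 138 617.9 37.2 216.6
30 16 638.1 6.6 225.2
45 91 608.9 9.3 216.7
60 203 609.7 10.9 216.8
75 208 612.1 10.9 216.8
90 246 614.1 13.4 217.7
105 271 615.3 14.2 218.1
120 208 616.1 12.5 217.0
135 210 619.3 12.2 216.9
150 282 620.9 14.0 218.1
165 249 622.1 13.3 218.1
180 291 625.5 15.6 218.6
195 204 625.5 17.3 220.4
bar y -127.07363443408829 205.43786186937294
hub [[592.61136778  27.13443321 233.40033579]
 [647.75684108  51.48188594 246.2106976 ]]
[[592.48274401  26.57695934 234.26507896]
 [619.26019362  51.50676594 244.45560439]]
```

View pics/w1c.png

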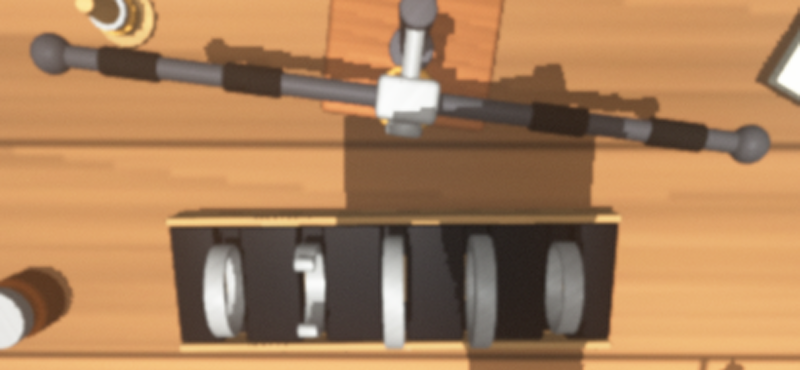

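servo_tool --pt "0 0 0 -0.03 -0.003 0.02 150" --pt "0 0 0 -0.055 -0.005 0.05 150" --pt "0 0 0 -0.0765 -0.007 0.09 150" --pt "0 0 0 -0.0765 -0.007 0.13 150" --pt "0 0 0 -0.0765 -0.007 0.17 150" --pt "0 0 0 -0.0765 -0.007 0.21 150" --pt "0 0 0 -0.0765 -0.007 0.25 150" --pt "0 0 0 -0.0765 -0.007 0.269 150" --pt "0 0 0 -0.0765 -0.007 0.269 150"

```text
t: 2.28
position: [445.6, 46.4, 126.4]
ee_rot: [3.14, 0.007, -0.011]
wrist_force: [-0.5, 0.6, -0.6]
width: 36.2
```

```bash
python3 - <<'E'
from h import *
s=r.get_state();print(s["t"],s["position"],s["ee_rot"],s["width"])
c,p,d=look("wrist","w2")
E
```

```text
2.2833 [445.58398306  46.42983793 126.38132132] [ 3.14020639  0.00698745 -0.01142634] 36.17856033250036
```

View pics/w2.png

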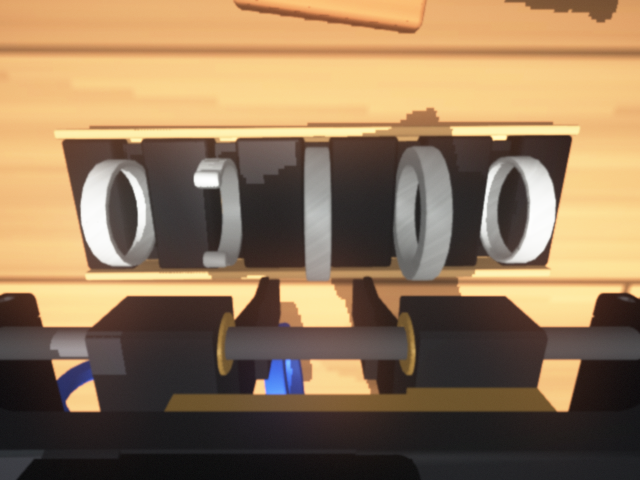

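servo_tool --pt "0 0 0 0 0 0.025 150" --pt "0 0 0 0 0 0.047 150" --pt "0 0 0 0 0 0.047 150" --pt "0 0 0 0 0 0.047 255" --pt "0 0 0 0 0 0.047 255" --pt "0 0 0 0 0 0.047 255" --pt "0 0 0 0 0 0.047 255" --pt "0 0 0 0 0 0.047 255" --pt "0 0 0 0 0 0.047 255" --newtons 30

```text
t: 3.08
position: [449.3, 47.2, 84.5]
ee_rot: [-3.141, -0.001, -0.003]
wrist_force: [-0.6, 0.2, 5.1]
width: 13.5
```

```bash
python3 - <<'E'
from h import *
s=r.get_state();print(s["t"],s["position"],s["ee_rot"],s["width"],s["wrist_force"])
E
```

```text
3.0833 [449.26608389  47.16419825  84.52132813] [-3.14117117e+00 -1.49968088e-03 -2.98485434e-03] 13.50053861124103 [-0.5987817   0.16966098  5.13302346]
```

servo_tool --pt "0 0 0 0 0 -0.015 255" --pt "0 0 0 0 0 -0.04 255" --pt "0 0 0 0 0 -0.075 255" --pt "0 0 0 0 0 -0.11 255" --pt "0 0 0 0 0 -0.145 255" --pt "0 0 0 0 0 -0.15 255" --pt "0 0 0 0 0 -0.15 255"

```text
t: 3.67
position: [449.7, 47.2, 236.0]
ee_rot: [-3.141, -0.001, -0.007]
wrist_force: [0.3, 0.4, -0.9]
width: 13.7
```

```bash
python3 - <<'E'
from h import *
s=r.get_state();print(s["t"],s["position"],s["ee_rot"],s["width"],s["wrist_force"])
c,p,d=look("wrist","w3");c,p,d=look("side","s3")
P=cloud(c,d)
E
```

```text
3.6667 [449.7054355   47.16436453 236.04201371] [-3.14072032e+00 -1.21380427e-03 -7.37949192e-03] 13.749851683556491 [ 0.26770785  0.35532507 -0.88060877]
```

View pics/w3.png

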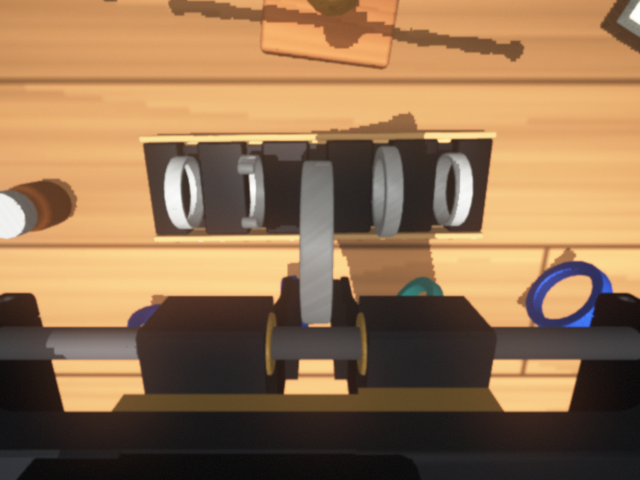

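View pics/s3.png

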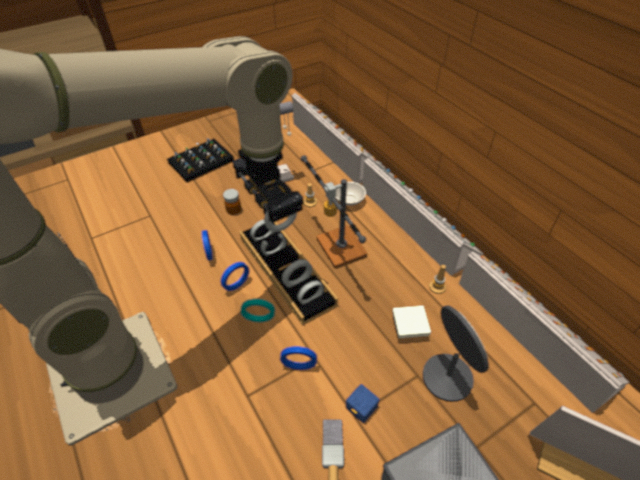

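```bash
cat >> h.py <<'E'
def ringrel(c,d,ro,umin=270,umax=365,vmin=140,vmax=330):
    """outer circle fit of the held ring in tool x,z ; needs state now"""
    s=r.get_state();P=cloud(c,d)[vmin:vmax,umin:umax].reshape(-1,3)
    R=cv2.Rodrigues(np.array(s["ee_rot"]))[0]
    L=(P-s["position"])@R
    L=L[np.isfinite(L[:,0])&(abs(L[:,1])<8)&(L[:,2]>-40)&(L[:,2]<50)&(L[:,0]>5)&(L[:,0]<90)]
    from scipy.optimize import least_squares
    f=lambda p:np.hypot(L[:,0]-p[0],L[:,2]-p[1])-ro
    o=least_squares(f,[28,30],loss="soft_l1",f_scale=1)
    return len(L),o.x.round(1),float(np.median(abs(f(o.x)))),np.percentile(L,[2,98],0).round(1)
E
python3 - <<'E'
from h import *
c=cams.calibration("wrist");d=np.load("pics/w3.npy")
print(ringrel(c,d,41))
E
```

```text
(5159, array([24.4, 30.6]), 0.38321574833889827, array([[  6.8,  -7.3, -14. ],
       [ 64.6,   7. ,  23.1]]))
```

servo_tool --pt "0 0 0 0.01 -0.035 0 255" --pt "0 0 0.05 0.02 -0.075 0 255" --pt "0 0 0.115 0.03 -0.115 0 255" --pt "0 0 0.115 0.04 -0.155 0 255" --pt "0 0 0.115 0.05 -0.1935 0 255" --pt "0 0 0.115 0.075 -0.1935 0 255" --pt "0 0 0.115 0.11 -0.1935 0 255" --pt "0 0 0.115 0.14 -0.1935 0 255" --pt "0 0 0.115 0.156 -0.1935 0 255" --pt "0 0 0.115 0.156 -0.1935 0 255" --pt "0 0 0.115 0.156 -0.1935 0 255"

```text
t: 4.68
position: [603.9, 240.1, 230.7]
ee_rot: [3.135, -0.18, -0.006]
wrist_force: [0.4, 0.3, -0.1]
width: 13.5
```

```bash
python3 - <<'E'
from h import *
s=r.get_state();print(s["t"],s["position"],s["ee_rot"],s["width"],s["wrist_force"])
c,p,d=look("wrist","w4");print(ringrel(c,d,41))
E
```

```text
4.6833 [603.93011189 240.09203773 230.67965254] [ 3.13469111 -0.18011746 -0.00601262] 13.490195596596735 [ 0.38036208  0.34371423 -0.08403209]
(5190, array([25. , 31.5]), 0.3868690871637419, array([[  6.7,  -7. , -12.8],
       [ 65.1,   7.1,  24.2]]))
```

View pics/w4.png

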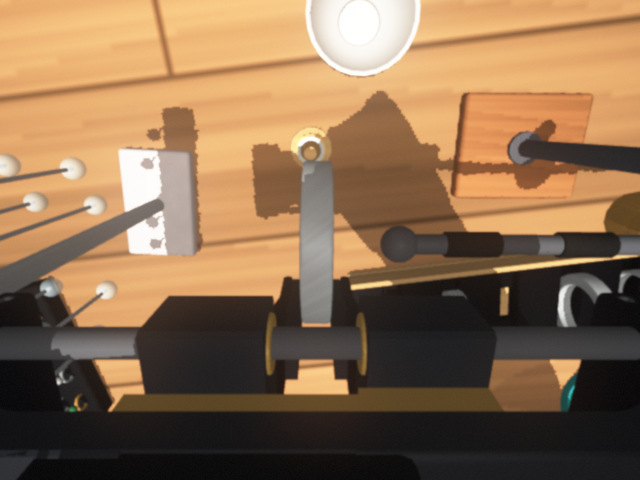

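```bash
cat >> h.py <<'E'
def barrel(c,d,u0=380,u1=640,v0=200,v1=290):
    s=r.get_state();P=cloud(c,d)[v0:v1,u0:u1].reshape(-1,3)
    P=P[(P[:,2]>150)&(P[:,2]<245)]
    R=cv2.Rodrigues(np.array(s["ee_rot"]))[0]
    L=(P-s["position"])@R
    out=[]
    ys=np.arange(np.floor(L[:,1].min()/15)*15,L[:,1].max(),15)
    for a in ys:
        q=L[(L[:,1]>=a)&(L[:,1]<a+15)]
        if len(q)>8: out.append((int(a),len(q),round(float((np.percentile(q[:,0],1)+np.percentile(q[:,0],99))/2),1),round(float(np.percentile(q[:,2],5)),1)))
    return L[:,1].min(),L[:,1].max(),out
E
python3 - <<'E'
from h import *
c=cams.calibration("wrist");d=np.load("pics/w4.npy");print(barrel(c,d))
img=cv2.imread("pics/w4.png");P=cloud(c,d)
s=r.get_state();R=cv2.Rodrigues(np.array(s["ee_rot"]))[0]
for u in (443,503,565,619): print(u,((P[244,u]-s["position"])@R).round(1))
E
```

```text
(np.float64(30.469442966348463), np.float64(190.73563808076992), [(30, 1023, 27.6, 10.8), (45, 629, 27.5, 14.0), (60, 849, 27.2, 13.1), (75, 750, 27.2, 13.1), (90, 628, 27.0, 14.5), (105, 754, 27.0, 13.9), (120, 818, 27.1, 13.2), (135, 679, 27.0, 13.6), (150, 141, 26.6, 14.8), (180, 1141, 28.6, 53.0)])
443 [28.1 59.7 15.9]
503 [28.3 87.8 15.2]
565 [ 28.7 116.3  14.3]
619 [ 28.3 142.6  15.4]
```

servo_tool --pt "0 0 0 0.002 0 -0.002 255" --pt "0 0 0 0.002 0.02 -0.002 255" --pt "0 0 0 0.002 0.045 -0.002 255" --pt "0 0 0 0.002 0.07 -0.002 255" --pt "0 0 0 0.002 0.095 -0.002 255" --pt "0 0 0 0.002 0.118 -0.002 255" --pt "0 0 0 0.002 0.129 -0.001 255" --pt "0 0 0 0.002 0.129 0.001 255" --pt "0 0 0 0.002 0.129 0.004 255"

```text
t: 5.48
position: [591.5, 113.0, 229.9]
ee_rot: [-3.136, 0.179, -0.001]
wrist_force: [-0.5, 1.3, -0.4]
width: 13.7
```

```bash
python3 - <<'E'
from h import *
s=r.get_state();print(s["t"],s["position"],s["ee_rot"],s["width"],s["wrist_force"])
c,p,d=look("wrist","w5");print(ringrel(c,d,41));print(barrel(c,d,0,300,180,290));print(barrel(c,d,340,600,180,290))
E
```

```text
5.4833 [591.48708095 112.96051045 229.90581864] [-3.13562186e+00  1.79221913e-01 -1.28756561e-03] 13.676896740813456 [-0.46525274  1.32603709 -0.36865367]
(5208, array([24.8, 29.6]), 0.3874251844253216, array([[  6.6,  -7.1, -13.7],
       [ 65. ,   7.4,  22.2]]))
(np.float64(-94.77800118390417), np.float64(-6.259368454436913), [(-105, 138, 26.3, 9.6), (-90, 1112, 25.9, 9.0), (-75, 681, 25.6, 11.4), (-60, 826, 25.5, 11.1), (-45, 736, 25.5, 11.4), (-30, 642, 20.9, 12.2), (-15, 587, 26.9, -9.5)])
(np.float64(11.465479702296298), np.float64(136.80604934094387), [(0, 286, 20.7, 2.3), (15, 686, 20.7, 11.9), (30, 655, 24.8, 12.4), (45, 1727, 26.1, -8.7), (60, 5752, 40.3, -15.6), (75, 1839, 40.5, -15.8), (90, 381, 24.4, 12.6), (105, 654, 24.2, 12.5), (120, 758, 24.1, 11.7), (135, 11, 24.0, 13.4)])
```

View pics/w5.png

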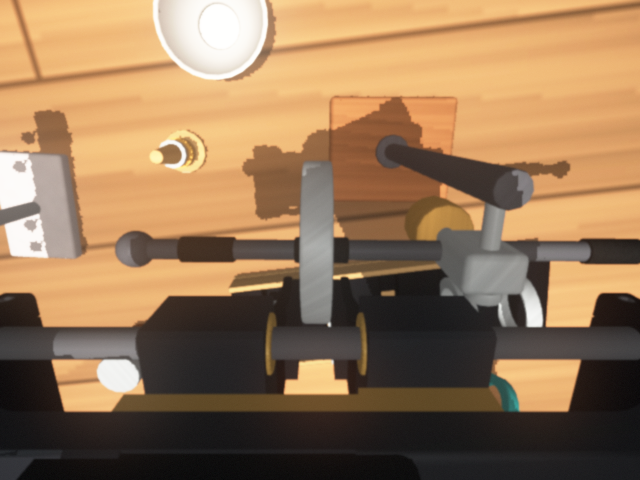

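servo_tool --pt "0 0 0 0 0.001 0.005 255" --pt "0 0 0 0 0.001 0.01 255" --pt "0 0 0 0 0.001 0.012 255" --pt "0 0 0 0 0.0015 0.014 255" --pt "0 0 0 0 0.002 0.016 255" --pt "0 0 0 0 0.0025 0.018 255" --pt "0 0 0 0 0.0025 0.018 255"

```text
t: 6.12
position: [591.3, 109.6, 211.2]
ee_rot: [3.136, -0.179, -0.001]
wrist_force: [-0.5, -0.2, -0.4]
width: 13.8
```

```bash
python3 - <<'E'
from h import *
s=r.get_state();print(s["t"],s["position"],s["ee_rot"],s["width"],s["wrist_force"])
c,p,d=look("wrist","w6");print(ringrel(c,d,41));print(barrel(c,d,0,300,180,290));print(barrel(c,d,340,640,180,290))
E
```

```text
6.1167 [591.25065342 109.57916571 211.15962199] [ 3.13632388e+00 -1.79436833e-01 -6.13399223e-04] 13.816696610628252 [-0.52459609 -0.16549353 -0.37948432]
(5232, array([24.3, 31. ]), 0.4030999552150405, array([[  6.8,  -7.3, -13.9],
       [ 64.4,   7.5,  23.2]]))
(np.float64(-96.70896158992225), np.float64(-7.2170381138652475), [(-105, 198, 25.2, 8.8), (-90, 1087, 25.1, 8.5), (-75, 695, 24.8, 8.2), (-60, 850, 24.8, 6.6), (-45, 784, 24.7, 6.0), (-30, 751, 20.1, 4.7), (-15, 594, 26.2, -8.2)])
(np.float64(9.90182599738478), np.float64(134.2041307733346), [(0, 422, 20.2, 0.1), (15, 776, 24.1, -0.0), (30, 797, 24.2, -1.8), (45, 2279, 25.3, -29.8), (60, 7245, 43.0, -33.2), (75, 1239, 42.8, -32.3), (90, 757, 24.0, -8.2), (105, 924, 23.9, -9.7), (120, 860, 23.7, -11.9)])
```

View pics/w6.png

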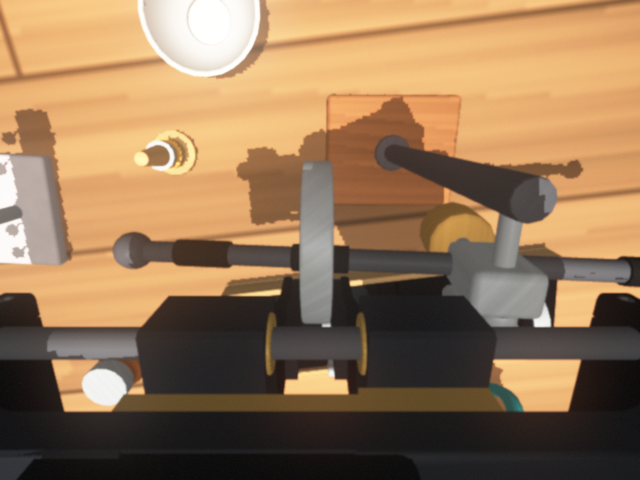

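servo_tool --pt "0 0 0 0 0 0 150" --pt "0 0 0 0 0 0 150" --pt "0 0 0 0 0 0 150" --pt "0 0 0 0 0 -0.015 150" --pt "0 0 0 0 0 -0.04 150" --pt "0 0 0 -0.01 0 -0.075 150"

```text
t: 6.67
position: [581.0, 110.0, 284.8]
ee_rot: [3.135, -0.181, -0.007]
wrist_force: [0.1, 0.8, -0.5]
width: 35.7
```

```bash
python3 - <<'E'
from h import *
s=r.get_state();print(s["t"],s["position"],s["ee_rot"],s["width"],s["wrist_force"])
c,p,d=look("wrist","w7")
E
```

```text
6.6667 [581.03929093 110.03961404 284.78662689] [ 3.13483275 -0.18051268 -0.00654272] 35.683825900090895 [ 0.05861494  0.7781263  -0.47628113]
```

View pics/w7.png

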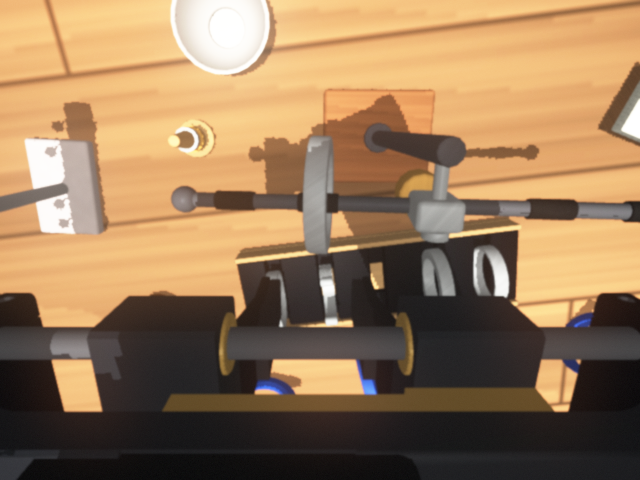

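servo_tool --pt "0 0 0 -0.025 0.015 0 150" --pt "0 0 -0.04 -0.05 0.04 0.005 150" --pt "0 0 -0.08 -0.075 0.07 0.02 150" --pt "0 0 -0.115 -0.1 0.1 0.04 150" --pt "0 0 -0.115 -0.119 0.125 0.06 150" --pt "0 0 -0.115 -0.119 0.139 0.09 150" --pt "0 0 -0.115 -0.119 0.139 0.125 150" --pt "0 0 -0.115 -0.119 0.139 0.155 150" --pt "0 0 -0.115 -0.119 0.139 0.155 150"

```text
t: 7.47
position: [444.1, -14.1, 126.9]
ee_rot: [3.141, 0.001, -0.011]
wrist_force: [-1.1, 0.3, -0.5]
width: 35.7
```

```bash
python3 - <<'E'
from h import *
s=r.get_state();print(s["t"],s["position"],s["ee_rot"],s["width"],s["wrist_force"])
c,p,d=look("wrist","w8")
P=cloud(c,d)
R=cv2.Rodrigues(np.array(s["ee_rot"]))[0]
Q=P[130:300,240:420].reshape(-1,3);Q=Q[(Q[:,2]>58)&(Q[:,2]<110)&(abs(Q[:,1]+15)<15)]
print(np.percentile(Q,[2,98],0),Q[Q[:,2]>92].mean(0))
E
```

```text
7.4667 [444.05742365 -14.08866105 126.93294331] [ 3.14119504e+00  5.08630326e-04 -1.14799615e-02] 35.65912915226767 [-1.07132811  0.29675549 -0.52016369]
[[443.81335073 -22.38085816  65.65416318]
 [514.07883518  -8.88554008  96.02091205]] [475.89921578 -15.72832537  94.31377676]
```

View pics/w8.png

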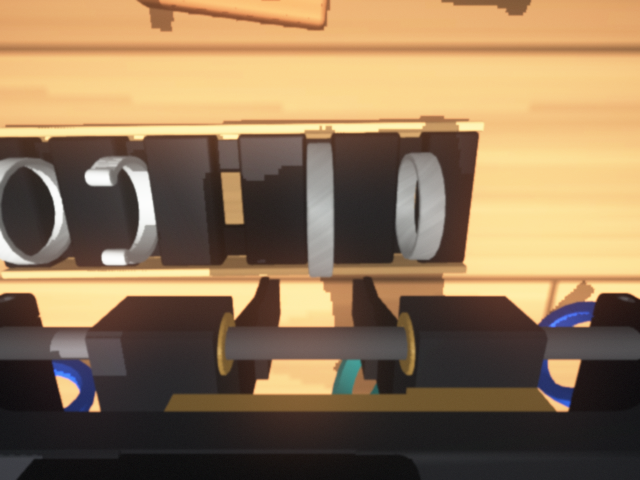

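servo_tool --pt "0 0 0 0 0.0015 0.025 150" --pt "0 0 0 0 0.0015 0.046 150" --pt "0 0 0 0 0.0015 0.046 150" --pt "0 0 0 0 0.0015 0.046 255" --pt "0 0 0 0 0.0015 0.046 255" --pt "0 0 0 0 0.0015 0.046 255" --pt "0 0 0 0 0.0015 0.046 255" --pt "0 0 0 0 0.0015 0.046 255" --pt "0 0 0 0 0.0015 0.041 255" --pt "0 0 0 0 0.0015 0.02 255" --pt "0 0 0 0 0.0015 -0.015 255" --pt "0 0 0 0 0.0015 -0.05 255"

```text
t: 8.52
position: [446.4, -15.2, 182.6]
ee_rot: [3.142, 0.001, -0.003]
wrist_force: [0.6, 0.4, -0.4]
width: 14.1
```

servo_tool --pt "0 0 0 0 0 -0.03 255" --pt "0 0 0 0 0 -0.053 255" --pt "0 0 0 0 0 -0.053 255" --pt "0 0 0 0 0 -0.053 255"

```text
t: 8.85
position: [447.9, -15.2, 236.0]
ee_rot: [-3.141, -0.001, -0.004]
wrist_force: [0.2, 0.1, -1.6]
width: 13.6
```

```bash
python3 - <<'E'
from h import *
s=r.get_state();print(s["t"],s["position"],s["ee_rot"],s["width"],s["wrist_force"])
c,p,d=look("wrist","w9");print(ringrel(c,d,41))
c,p,d=look("scene","c9")
E
```

```text
8.85 [447.91746207 -15.16199866 235.98660021] [-3.14143156e+00 -1.20578795e-03 -4.49569851e-03] 13.560421247492739 [ 0.17437597  0.06351417 -1.56635592]
(5194, array([27.2, 31.1]), 0.3882159610392577, array([[  7. ,  -7.4, -15.3],
       [ 67.2,   7.1,  22.5]]))
```

View pics/c9.png

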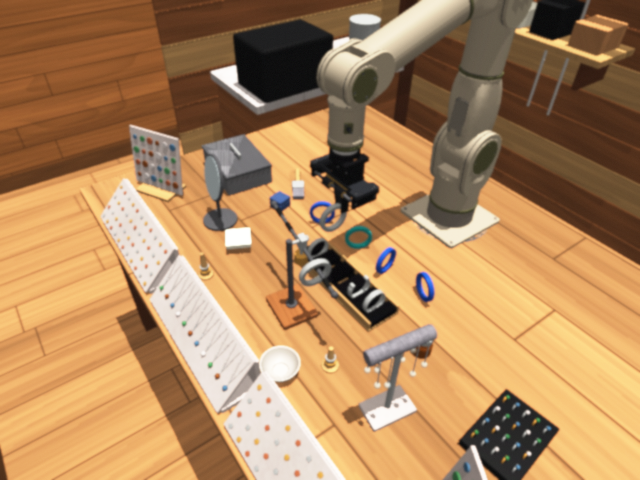

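servo_tool --pt "0 0 0 0.005 0.035 -0.005 255" --pt "0 0 0.05 0.015 0.075 -0.015 255" --pt "0 0 0.115 0.025 0.115 -0.02 255" --pt "0 0 0.115 0.04 0.141 -0.02 255" --pt "0 0 0.115 0.07 0.141 -0.02 255" --pt "0 0 0.115 0.1 0.141 -0.02 255" --pt "0 0 0.115 0.11 0.141 -0.02 255" --pt "0 0 0.115 0.11 0.141 -0.02 255" --pt "0 0 0.115 0.11 0.141 -0.02 255"

```text
t: 9.7
position: [556.8, -156.0, 252.8]
ee_rot: [-3.136, 0.179, 0.005]
wrist_force: [0.0, -0.9, 0.1]
width: 13.5
```

```bash
python3 - <<'E'
from h import *
s=r.get_state();print(s["t"],s["position"],s["ee_rot"],s["width"],s["wrist_force"])
c,p,d=look("wrist","w10");print(ringrel(c,d,41));print(barrel(c,d,0,260,180,290))
E
```

```text
9.7 [ 556.7548101  -155.98487554  252.79319612] [-3.13637526  0.17900186  0.00514662] 13.488007211232105 [ 0.00968534 -0.85340351  0.14729025]
(5176, array([26.6, 33.2]), 0.3855075979836151, array([[  7.1,  -7.6, -14.1],
       [ 66.6,   7.1,  24.8]]))
(np.float64(-195.10656854821718), np.float64(-28.999858400397567), [(-195, 1087, 34.7, 67.0), (-180, 1202, 29.9, 68.2), (-165, 495, 28.1, 31.6), (-150, 498, 28.2, 28.3), (-135, 659, 28.1, 26.4), (-120, 657, 27.9, 25.7), (-105, 545, 27.9, 24.1), (-90, 636, 27.8, 21.0), (-75, 773, 27.9, 19.2), (-60, 591, 27.8, 18.5), (-45, 1006, 27.9, 13.8), (-30, 39, 27.3, 19.3)])
```

View pics/w10.png

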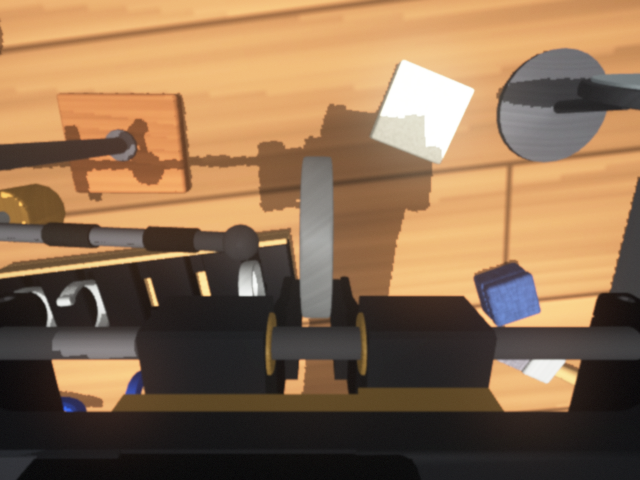

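```bash
python3 - <<'E'
from h import *
c=cams.calibration("wrist");d=np.load("pics/w10.npy");P=cloud(c,d)
s=r.get_state();R=cv2.Rodrigues(np.array(s["ee_rot"]))[0]
for u,v in((45,235),(97,237),(145,239),(195,240)): print(u,((P[v,u]-s["position"])@R).round(1))
E
```

```text
45 [  28.7 -137.8   28.4]
97 [  28.3 -110.4   26.5]
145 [ 28.8 -83.9  21.4]
195 [ 29.  -58.7  19.1]
```

servo_tool --pt "0 0 0 0.0013 0 0 255" --pt "0 0 0 0.0013 -0.02 0.001 255" --pt "0 0 0 0.0013 -0.045 0.003 255" --pt "0 0 0 0.0013 -0.07 0.006 255" --pt "0 0 0 0.0013 -0.095 0.009 255" --pt "0 0 0 0.0013 -0.115 0.012 255" --pt "0 0 0 0.0013 -0.1245 0.014 255" --pt "0 0 0 0.0013 -0.1245 0.016 255" --pt "0 0 0 0.0013 -0.1245 0.016 255"

```text
t: 10.5
position: [572.5, -33.5, 238.4]
ee_rot: [3.136, -0.179, -0.0]
wrist_force: [0.2, -0.3, 0.0]
width: 14.0
```

```bash
python3 - <<'E'
from h import *
s=r.get_state();print(s["t"],s["position"],s["ee_rot"],s["width"],s["wrist_force"])
c,p,d=look("wrist","w11");print(ringrel(c,d,41));print(barrel(c,d,350,620,180,290));print(barrel(c,d,0,298,180,290))
E
```

```text
10.5 [572.46244154 -33.49519155 238.36316152] [ 3.13581188e+00 -1.79480880e-01 -4.16912789e-04] 14.016499102957559 [ 0.22797087 -0.30637195  0.04869267]
(5152, array([26.1, 32.9]), 0.39738151987745596, array([[  7. ,  -7.8, -15.7],
       [ 66.2,   7.4,  24.6]]))
(np.float64(14.014208222595657), np.float64(92.43669285236327), [(0, 36, 20.8, 9.2), (15, 688, 25.8, 9.9), (30, 837, 25.8, 6.8), (45, 932, 25.9, 4.9), (60, 766, 26.0, 4.4), (75, 1292, 25.9, -0.7), (90, 37, 26.0, 1.2)])
(np.float64(-169.20664155610496), np.float64(-10.068802307330433), [(-180, 45, 26.4, 33.3), (-165, 386, 26.6, 19.2), (-150, 6093, 21.8, 18.8), (-135, 933, 13.3, 28.0), (-120, 509, 26.2, 26.1), (-105, 165, 28.4, 25.6), (-90, 2521, 37.1, -5.9), (-75, 4758, 36.5, -5.7), (-60, 1435, 28.8, 19.4), (-45, 606, 26.0, 17.1), (-30, 714, 21.1, 9.8), (-15, 393, 20.5, 5.2)])
```

View pics/w11.png

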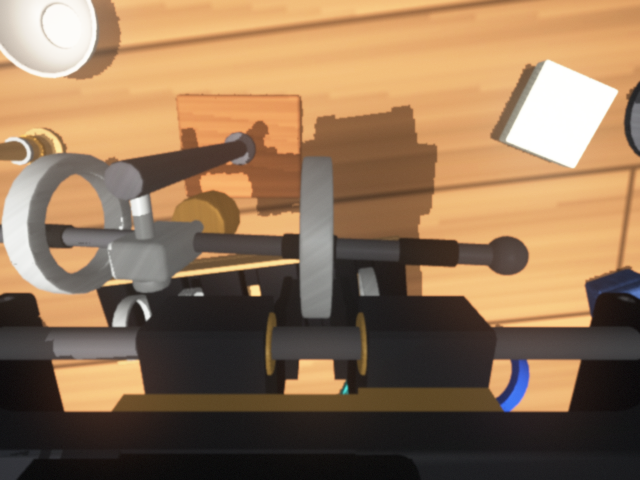

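servo_tool --pt "0 0 0 0 -0.003 0.004 255" --pt "0 0 0 0 -0.003 0.008 255" --pt "0 0 0 0 -0.003 0.01 255" --pt "0 0 0 0 -0.0035 0.012 255" --pt "0 0 0 0 -0.004 0.014 255" --pt "0 0 0 0 -0.0045 0.016 255" --pt "0 0 0 0 -0.0045 0.016 255"

```text
t: 11.13
position: [573.3, -28.0, 222.1]
ee_rot: [-3.136, 0.179, 0.001]
wrist_force: [0.7, -0.0, -0.1]
width: 13.8
```

```bash
python3 - <<'E'
from h import *
s=r.get_state();print(s["t"],s["position"],s["ee_rot"],s["width"],s["wrist_force"])
c,p,d=look("wrist","w12");print(ringrel(c,d,41));print(barrel(c,d,350,620,180,290));
E
```

```text
11.1333 [573.29013863 -28.02338217 222.06578055] [-3.13646621e+00  1.79219099e-01  9.08825271e-04] 13.821034542570436 [ 0.71641616 -0.00854174 -0.11864859]
(5210, array([26.2, 32.9]), 0.3952174651112905, array([[  7. ,  -7.4, -13.3],
       [ 66.3,   7.4,  24.3]]))
(np.float64(14.614514482189417), np.float64(98.14295811208672), [(0, 23, 20.8, 3.3), (15, 733, 25.8, 3.3), (30, 819, 25.7, 2.1), (45, 954, 25.7, 1.2), (60, 831, 25.6, 1.2), (75, 1205, 25.7, -1.5), (90, 398, 25.9, -1.9)])
```

View pics/w12.png

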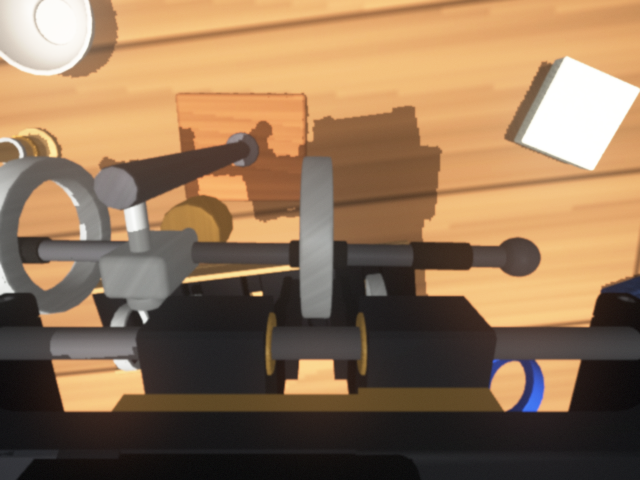

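servo_tool --pt "0 0 0 0 0 0.001 255" --pt "0 0 0 0 0 0.001 150" --pt "0 0 0 0 0 0.001 150" --pt "0 0 0 0 0 0.001 150" --pt "0 0 0 0 0 -0.015 150" --pt "0 0 0 0 0 -0.04 150" --pt "0 0 0 -0.02 -0.02 -0.08 150" --pt "0 0 0 -0.04 -0.05 -0.11 150" --pt "0 0 0 -0.05 -0.068 -0.14 150" --pt "0 0 0 -0.05 -0.068 -0.14 150"

```text
t: 12.02
position: [531.3, 50.1, 368.9]
ee_rot: [-3.133, 0.17, -0.012]
wrist_force: [0.2, 1.4, 1.0]
width: 35.9
```

```bash
python3 - <<'E'
from h import *
s=r.get_state();print(s["t"],s["position"],s["ee_rot"],s["width"],s["wrist_force"])
c,p,d=look("wrist","w13")
E
```

```text
12.0167 [531.26908945  50.10172608 368.88115854] [-3.13340881  0.17019487 -0.0121123 ] 35.941149319394206 [0.17539615 1.37705232 0.97937585]
```

View pics/w13.png

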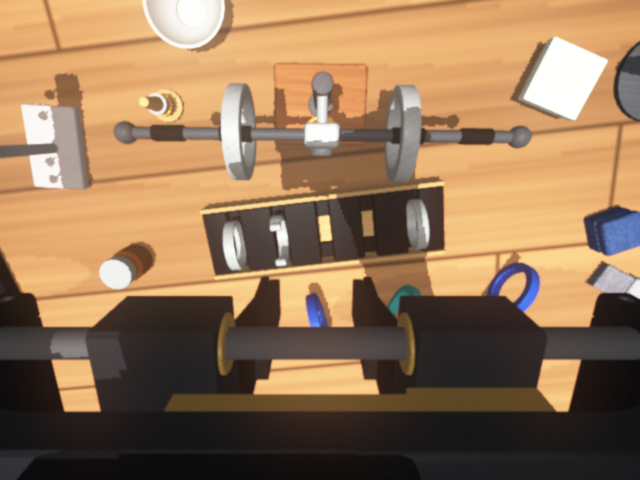

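```bash
python3 - <<'E'
from h import *
i=cv2.imread('pics/w13.png');cv2.imwrite('pics/w13c.png',cv2.resize(i[70:200,200:440],None,fx=3.3,fy=3.3,interpolation=cv2.INTER_CUBIC))
c=cams.calibration("wrist");d=np.load("pics/w13.npy");P=cloud(c,d)
Q=P[95:165,110:535].reshape(-1,3);Q=Q[(Q[:,2]>195)&(Q[:,2]<240)]
u=np.array([0.1148,0.9934]);v=np.array([0.9934,-.1148])
S=(Q[:,:2]-[607.3,39.2])@u;X=(Q[:,:2]-[607.3,39.2])@v
for a in list(range(-170,170,10)):
    m=(S>=a)&(S<a+10)
    if m.sum()>8: print(a,m.sum(),np.median(X[m]).round(1),np.percentile(Q[m,2],95).round(1))
for sg in(1,-1):
    m=(abs(S-sg*70)<25)&(Q[:,2]>221.5); print(sg,m.sum(),np.percentile(S[m],[2,98]),np.median(X[m]),Q[m,2].max())
E
```

```text
-170 176 -0.7 219.9
-160 278 -0.8 218.9
-150 158 -0.9 216.1
-140 188 -0.9 217.1
-130 201 -1.0 216.9
-120 205 -0.3 216.7
-110 163 -0.4 215.5
-100 163 -0.4 215.6
-90 155 -0.5 216.6
-80 671 4.8 227.5
-70 854 3.3 227.2
-60 163 0.1 215.9
-50 162 0.0 215.4
-40 159 -0.0 215.4
-30 166 -0.1 215.2
-20 85 -0.1 239.8
-10 335 12.2 239.7
0 197 9.3 239.7
10 136 -0.3 239.6
20 155 0.4 214.8
30 157 0.4 214.8
40 164 0.3 214.6
50 190 0.2 215.7
60 969 4.0 226.4
70 526 2.5 226.3
80 148 0.1 214.8
90 148 0.7 214.5
100 161 0.7 214.3
110 222 0.7 215.6
120 211 0.6 215.3
130 175 0.6 215.3
140 160 0.5 214.1
150 312 1.2 217.3
160 74 0.8 217.2
1 908 [62.22464793 75.51742379] 1.0570314468996034 227.91293001127002
-1 999 [-77.17651595 -63.85538137] 0.37259640390650667 228.50024231376386
```

View pics/w13c.png

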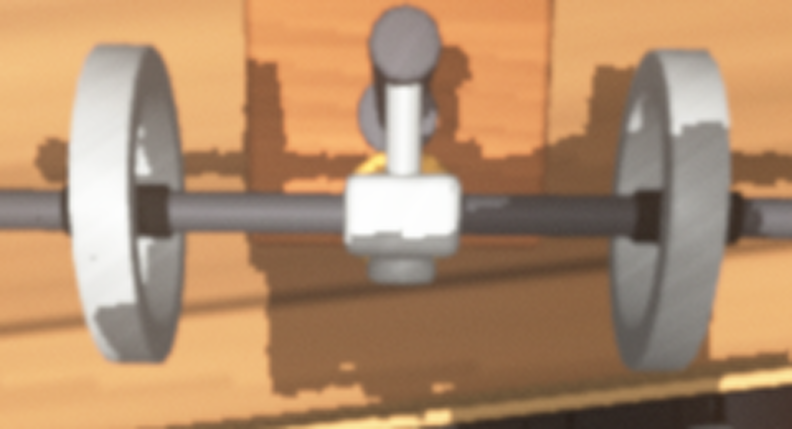

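servo_tool --pt "0 0 -0.03 -0.03 -0.03 0.01 150" --pt "0 0 -0.08 -0.06 -0.06 0.03 150" --pt "0 0 -0.115 -0.085 -0.09 0.06 150" --pt "0 0 -0.115 -0.1 -0.114 0.095 150" --pt "0 0 -0.115 -0.1 -0.114 0.135 150" --pt "0 0 -0.115 -0.1 -0.114 0.175 150" --pt "0 0 -0.115 -0.1 -0.114 0.215 150" --pt "0 0 -0.115 -0.1 -0.114 0.24 150" --pt "0 0 -0.115 -0.1 -0.114 0.24 150" --pt "0 0 -0.115 -0.1 -0.114 0.24 150"

```text
t: 12.9
position: [444.4, 168.8, 121.5]
ee_rot: [3.14, 0.0, -0.006]
wrist_force: [0.1, 0.0, 1.0]
width: 35.7
```

```bash
cat >> h.py <<'E'
def slot(c,d,yc,z0=50,tz=92):
    P=cloud(c,d)[100:320].reshape(-1,3);Q=P[(P[:,2]>z0)&(P[:,2]<110)&(abs(P[:,1]-yc)<16)&(P[:,0]>430)&(P[:,0]<525)]
    return np.percentile(Q,[2,98],0).round(1),Q[Q[:,2]>tz].mean(0).round(1)
E
python3 - <<'E'
from h import *
s=r.get_state();print(s["t"],s["position"],s["ee_rot"],s["width"],s["wrist_force"])
c,p,d=look("wrist","w14");print(slot(c,d,170,50,76))
E
```

```text
12.9 [444.36638706 168.75864811 121.49239369] [ 3.14003352e+00  2.07562646e-04 -5.60362282e-03] 35.68060099938754 [0.09986011 0.008351   0.95874162]
(array([[445.5, 163.7,  55.3],
       [504.9, 177.2,  80.4]]), array([473.4, 170.3,  78.6]))
```

View pics/w14.png

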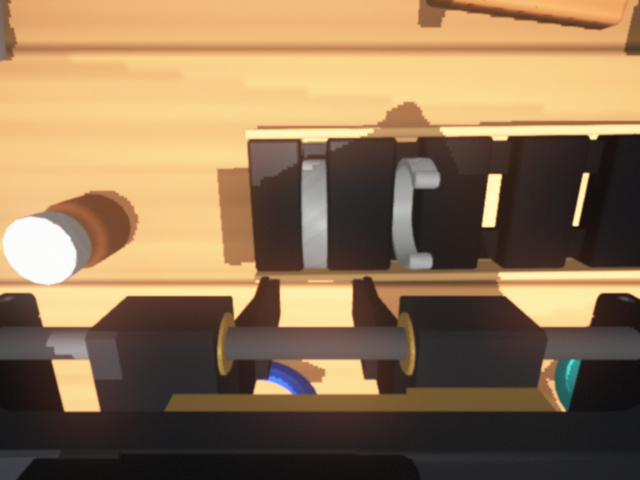

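servo_tool --pt "0 0 0 0 -0.0015 0.03 150" --pt "0 0 0 0 -0.0015 0.054 150" --pt "0 0 0 0 -0.0015 0.054 150" --pt "0 0 0 0 -0.0015 0.054 255" --pt "0 0 0 0 -0.0015 0.054 255" --pt "0 0 0 0 -0.0015 0.054 255" --pt "0 0 0 0 -0.0015 0.054 255" --pt "0 0 0 0 -0.0015 0.054 255" --pt "0 0 0 0 -0.0015 0.049 255" --pt "0 0 0 0 -0.0015 0.03 255" --pt "0 0 0 0 -0.0015 -0.005 255" --pt "0 0 0 0 -0.0015 -0.04 255"

```text
t: 13.95
position: [444.2, 171.0, 163.5]
ee_rot: [3.141, 0.002, -0.003]
wrist_force: [1.0, -0.5, -0.6]
width: 13.2
```

servo_tool --pt "0 0 0 0 0 -0.03 255" --pt "0 0 0 0 0 -0.065 255" --pt "0 0 0 0 0 -0.065 255" --pt "0 0 0 0 0 -0.065 255"

```text
t: 14.28
position: [446.1, 171.8, 229.9]
ee_rot: [-3.14, -0.001, -0.006]
wrist_force: [1.0, 0.1, -0.8]
width: 13.3
```

```bash
python3 - <<'E'
from h import *
s=r.get_state();print(s["t"],s["position"],s["ee_rot"],s["width"],s["wrist_force"])
c,p,d=look("wrist","w15");print(ringrel(c,d,34))
E
```

```text
14.2833 [446.0545966  171.78246717 229.89014453] [-3.13989930e+00 -1.21678169e-03 -6.30838228e-03] 13.320506355791254 [ 1.04005849  0.12916069 -0.82719851]
(4664, array([26.9, 22.5]), 0.39858504745285117, array([[  7.3,  -7.4, -19.4],
       [ 60.3,   7.1,  17. ]]))
```

View pics/w15.png

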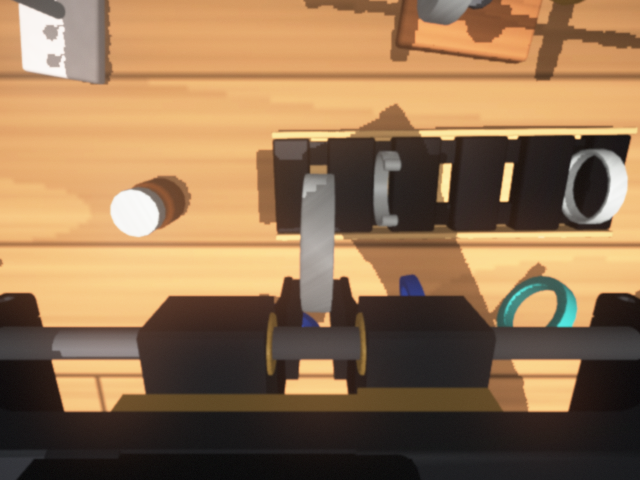

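servo_tool --pt "0 0 0.03 0.01 -0.03 0 255" --pt "0 0 0.08 0.025 -0.06 0 255" --pt "0 0 0.115 0.05 -0.07 0 255" --pt "0 0 0.115 0.085 -0.07 0 255" --pt "0 0 0.115 0.12 -0.07 0 255" --pt "0 0 0.115 0.15 -0.07 0 255" --pt "0 0 0.115 0.158 -0.07 0 255" --pt "0 0 0.115 0.158 -0.07 0 255" --pt "0 0 0.115 0.158 -0.07 0 255"

```text
t: 15.08
position: [602.1, 241.5, 225.9]
ee_rot: [3.136, -0.179, -0.004]
wrist_force: [0.6, 0.6, -0.3]
width: 13.5
```

```bash
python3 - <<'E'
from h import *
s=r.get_state();print(s["t"],s["position"],s["ee_rot"],s["width"],s["wrist_force"])
c,p,d=look("wrist","w16");print(ringrel(c,d,34));print(barrel(c,d))
E
```

```text
15.0833 [602.12674509 241.48820997 225.87242868] [ 3.13562806 -0.17893714 -0.0044705 ] 13.536719619010269 [ 0.56217737  0.58219362 -0.26560452]
(4634, array([26.4, 25.1]), 0.3763224218785304, array([[  7.1,  -7.1, -17.5],
       [ 59.8,   7.4,  19.7]]))
(np.float64(32.17791532085093), np.float64(190.24260609893756), [(30, 989, 29.9, 7.8), (45, 662, 30.2, 9.8), (60, 884, 29.5, 9.9), (75, 794, 29.4, 9.8), (90, 683, 28.9, 11.0), (105, 805, 28.9, 10.4), (120, 6595, 22.3, -0.9), (135, 494, 24.9, -0.7), (180, 19, 37.5, 57.7)])
```

View pics/w16.png

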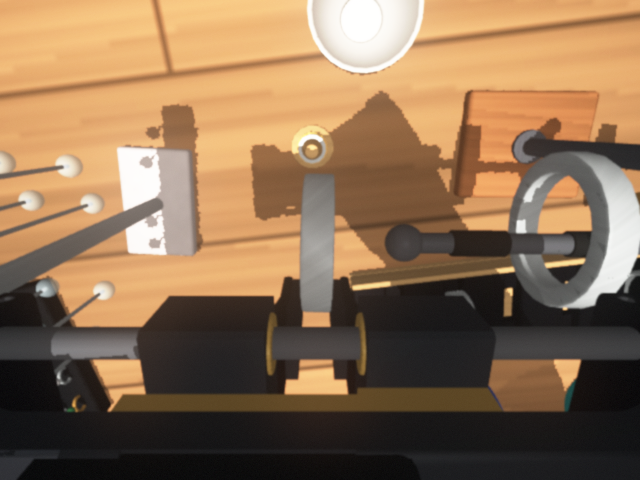

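servo_tool --pt "0 0 0 0.002 0 0.001 255" --pt "0 0 0 0.002 0.02 0.002 255" --pt "0 0 0 0.002 0.045 0.003 255" --pt "0 0 0 0.002 0.066 0.004 255" --pt "0 0 0 0.002 0.076 0.006 255" --pt "0 0 0 0.002 0.076 0.008 255" --pt "0 0 0 0.002 0.076 0.008 255"

```text
t: 15.72
position: [595.9, 166.4, 219.5]
ee_rot: [-3.136, 0.179, 0.0]
wrist_force: [-0.1, 0.7, -1.0]
width: 13.3
```

```bash
python3 - <<'E'
from h import *
s=r.get_state();print(s["t"],s["position"],s["ee_rot"],s["width"],s["wrist_force"])
c,p,d=look("wrist","w17");print(ringrel(c,d,34));print(barrel(c,d,0,300,180,290));print(barrel(c,d,340,440,200,290))
E
```

```text
15.7167 [595.90531195 166.39051819 219.45523887] [-3.13596769e+00  1.79088259e-01  2.35148463e-04] 13.25197722678607 [-0.1230049   0.73522733 -0.99436706]
(4657, array([26.1, 24.5]), 0.39950314626109673, array([[  7.1,  -7.5, -17.4],
       [ 59.5,   7.6,  18.8]]))
(np.float64(-41.879951777952485), np.float64(-6.347732809550333), [(-45, 796, 27.2, 0.7), (-30, 876, 27.2, 2.2), (-15, 664, 21.1, 2.2)])
(np.float64(11.099229105006014), np.float64(63.04215182038724), [(0, 318, 21.5, 2.6), (15, 738, 21.1, 3.7), (30, 787, 26.5, 3.3), (45, 3017, 22.8, -7.5), (60, 209, 19.3, 45.2)])
```

View pics/w17.png

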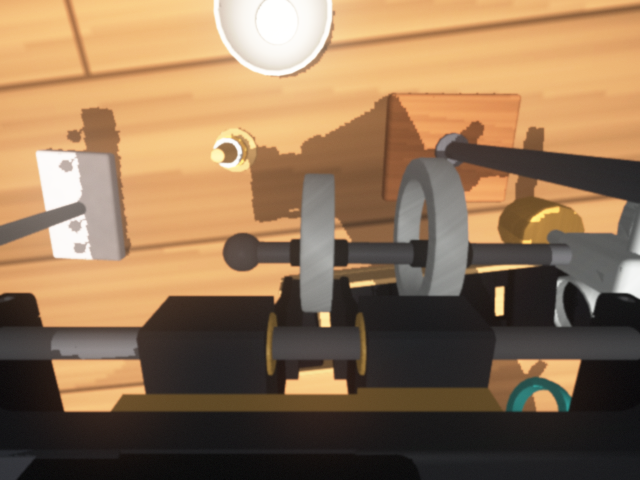

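servo_tool --pt "0 0 0 0 0 0.004 255" --pt "0 0 0 0 0 0.007 255" --pt "0 0 0 0 0.0005 0.01 255" --pt "0 0 0 0 0.001 0.013 255" --pt "0 0 0 0 0.0015 0.016 255" --pt "0 0 0 0 0.002 0.019 255" --pt "0 0 0 0 0.0025 0.022 255" --pt "0 0 0 0 0.0025 0.022 255"

```text
t: 16.43
position: [595.9, 162.9, 196.8]
ee_rot: [3.136, -0.18, -0.001]
wrist_force: [-0.1, 0.2, -1.0]
width: 13.5
```

```bash
python3 - <<'E'
from h import *
s=r.get_state();print(s["t"],s["position"],s["ee_rot"],s["width"],s["wrist_force"])
c,p,d=look("wrist","w18");print(ringrel(c,d,34));print(barrel(c,d,0,300,180,290));print(barrel(c,d,340,400,200,290));print(barrel(c,d,470,560,200,290))
E
```

```text
16.4333 [595.91589969 162.89129246 196.75637005] [ 3.13598942e+00 -1.79593035e-01 -1.33681146e-03] 13.513531010852518 [-0.12750304  0.15885108 -1.00055729]
(4726, array([25.9, 24.9]), 0.3970097740103391, array([[  6.9,  -7.4, -16.8],
       [ 59.2,   7.5,  19.6]]))
(np.float64(-42.253732908022485), np.float64(-7.240584905405617), [(-45, 873, 26.6, -2.9), (-30, 915, 22.2, -1.3), (-15, 638, 20.6, -3.7)])
(np.float64(9.633880651780084), np.float64(34.73936121505745), [(0, 464, 21.3, -5.9), (15, 849, 25.9, -6.7), (30, 252, 25.9, -7.6)])
(np.float64(55.785832215165335), np.float64(127.51174043687406), [(45, 682, 38.7, -22.7), (60, 716, 37.2, -13.2), (75, 980, 25.6, -14.3), (90, 392, 25.6, -15.1), (105, 1285, 26.4, 16.4), (120, 135, 38.9, 30.4)])
```

View pics/w18.png

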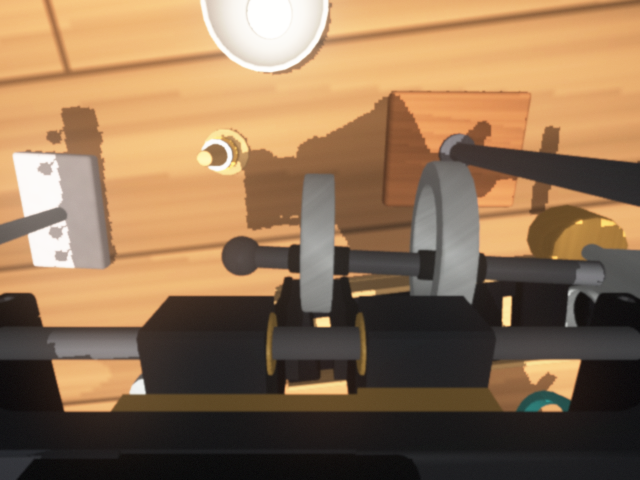

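servo_tool --pt "0 0 0 0 0 0 150" --pt "0 0 0 0 0 0 150" --pt "0 0 0 0 0 0 150" --pt "0 0 0 0 0 -0.015 150" --pt "0 0 0 0 0 -0.04 150" --pt "0 0 0 -0.01 0 -0.08 150" --pt "0 0 0 -0.04 0.03 -0.09 150" --pt "0 0 -0.05 -0.07 0.065 -0.09 150" --pt "0 0 -0.115 -0.1 0.1 -0.08 150" --pt "0 0 -0.115 -0.12 0.14 -0.06 150"

```text
t: 17.32
position: [470.0, 51.7, 266.1]
ee_rot: [-3.141, -0.01, -0.007]
wrist_force: [0.6, -0.3, 0.3]
width: 35.9
```

```bash
python3 - <<'E'
from h import *
s=r.get_state();print(s["t"],s["position"],s["ee_rot"],s["width"],s["wrist_force"])
c,p,d=look("wrist","w19")
E
```

```text
17.3167 [470.03832535  51.67001596 266.14292872] [-3.14054416 -0.01013074 -0.00659727] 35.91718603247898 [ 0.64181667 -0.34444759  0.34518629]
```

View pics/w19.png

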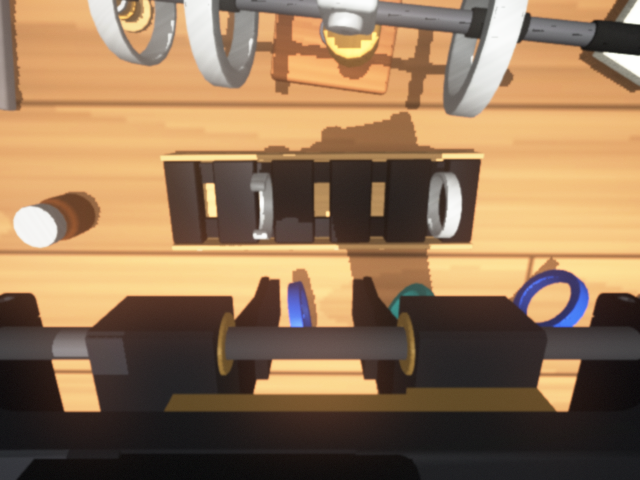

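servo_tool --pt "0 0 0 -0.006 0.035 0.005 150" --pt "0 0 0 -0.012 0.07 0.02 150" --pt "0 0 0 -0.012 0.1 0.045 150" --pt "0 0 0 -0.012 0.1145 0.08 150" --pt "0 0 0 -0.012 0.1145 0.115 150" --pt "0 0 0 -0.012 0.1145 0.135 150" --pt "0 0 0 -0.012 0.1145 0.135 150" --pt "0 0 0 -0.012 0.1145 0.135 150"

```text
t: 18.03
position: [458.9, -62.7, 129.4]
ee_rot: [-3.142, -0.001, 0.002]
wrist_force: [1.5, -0.6, 0.1]
width: 35.7
```

```bash
python3 - <<'E'
from h import *
s=r.get_state();print(s["t"],s["position"],s["ee_rot"],s["width"],s["wrist_force"])
c,p,d=look("wrist","w20");print(slot(c,d,-77,50,76))
E
```

```text
18.0333 [458.93811219 -62.67914425 129.42758585] [-3.14152646e+00 -1.32673393e-03  2.03210605e-03] 35.701450497699135 [ 1.47045469 -0.62114705  0.11410101]
(array([[449. , -84. ,  54.1],
       [508.3, -70.8,  80.3]]), array([476.5, -77.5,  78.5]))
```

View pics/w20.png

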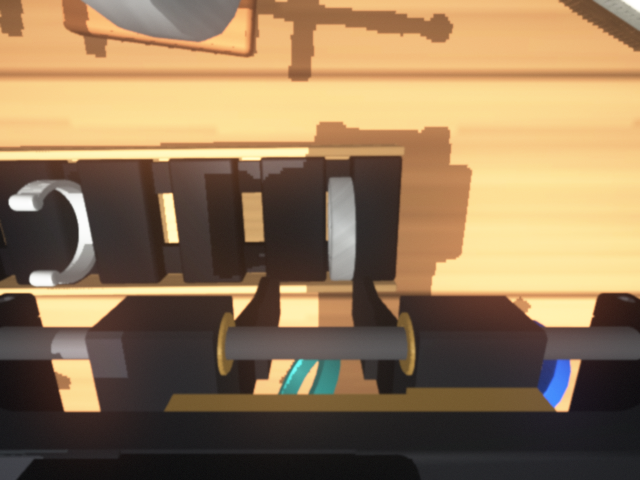

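servo_tool --pt "0 0 0 -0.01 0.0145 0 150" --pt "0 0 0 -0.01 0.0145 0 150" --pt "0 0 0 -0.01 0.0145 0 150"

```text
t: 18.33
position: [450.3, -77.6, 131.2]
ee_rot: [3.141, -0.001, 0.005]
wrist_force: [-0.2, -1.0, 0.2]
width: 35.7
```

```bash
python3 - <<'E'
from h import *
s=r.get_state();print(s["t"],s["position"],s["ee_rot"],s["width"],s["wrist_force"])
c,p,d=look("wrist","w21");print(slot(c,d,-77,50,76))
E
```

```text
18.3333 [450.26253147 -77.60578284 131.23188738] [ 3.14143018e+00 -5.41572588e-04  5.11170405e-03] 35.726746334188185 [-0.1817254  -1.01454065  0.21011201]
(array([[448.5, -84.1,  54.9],
       [508.2, -70.9,  80.4]]), array([476.6, -77.6,  78.6]))
```

servo_tool --pt "0 0 0 -0.001 0 0.03 150" --pt "0 0 0 -0.001 0 0.062 150" --pt "0 0 0 -0.001 0 0.062 150" --pt "0 0 0 -0.001 0 0.062 255" --pt "0 0 0 -0.001 0 0.062 255" --pt "0 0 0 -0.001 0 0.062 255" --pt "0 0 0 -0.001 0 0.062 255" --pt "0 0 0 -0.001 0 0.062 255" --pt "0 0 0 -0.001 0 0.057 255" --pt "0 0 0 -0.001 0 0.04 255" --pt "0 0 0 -0.001 0 0.005 255" --pt "0 0 0 -0.001 0 -0.03 255"

```text
t: 19.38
position: [447.2, -77.3, 160.4]
ee_rot: [-3.141, -0.001, 0.003]
wrist_force: [1.3, -0.1, -0.7]
width: 13.8
```

servo_tool --pt "0 0 0 0 0 -0.03 255" --pt "0 0 0 0 0 -0.065 255" --pt "0 0 0 0 0 -0.087 255" --pt "0 0 0 0 0 -0.087 255" --pt "0 0 0 0 0 -0.087 255"

```text
t: 19.8
position: [448.7, -77.3, 247.9]
ee_rot: [3.142, 0.001, 0.005]
wrist_force: [0.4, 0.1, -1.3]
width: 13.4
```

```bash
python3 - <<'E'
from h import *
s=r.get_state();print(s["t"],s["position"],s["ee_rot"],s["width"],s["wrist_force"])
c,p,d=look("wrist","w22");print(ringrel(c,d,34))
c,p,d=look("side","s22")
E
```

```text
19.8 [448.6810851  -77.33326292 247.8757625 ] [3.14151774e+00 1.15518962e-03 4.69408937e-03] 13.350062534121026 [ 0.42259716  0.13025376 -1.25984491]
(4748, array([26.9, 21.7]), 0.37709959493310663, array([[  7. ,  -7.2, -19.1],
       [ 60.2,   7.1,  16.2]]))
```

View pics/s22.png

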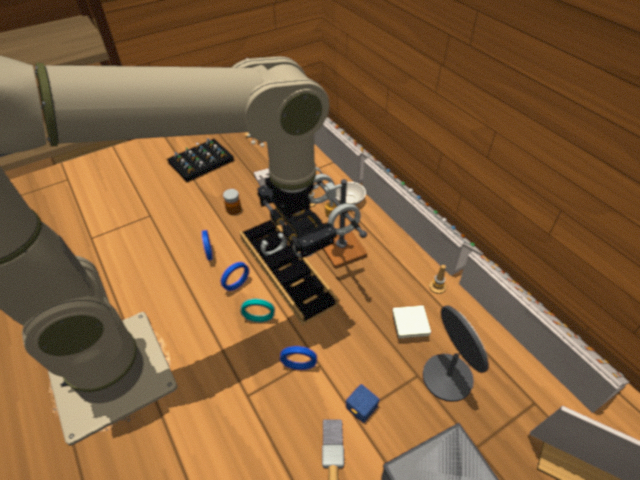

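servo_tool --pt "0 0 0.03 0.005 0.035 0 255" --pt "0 0 0.08 0.015 0.07 0 255" --pt "0 0 0.11 0.03 0.079 0 255" --pt "0 0 0.11 0.06 0.079 0 255" --pt "0 0 0.11 0.09 0.079 0 255" --pt "0 0 0.11 0.109 0.079 0 255" --pt "0 0 0.11 0.109 0.079 0 255" --pt "0 0 0.11 0.109 0.079 0 255"

```text
t: 20.57
position: [556.9, -155.9, 244.2]
ee_rot: [-3.137, 0.171, 0.006]
wrist_force: [-0.1, -0.5, 0.6]
width: 12.9
```

```bash
python3 - <<'E'
from h import *
s=r.get_state();print(s["t"],s["position"],s["ee_rot"],s["width"],s["wrist_force"])
c,p,d=look("wrist","w23");print(ringrel(c,d,34));print(barrel(c,d,0,260,180,290))
E
```

```text
20.5667 [ 556.94258166 -155.90643965  244.24989496] [-3.13672711  0.17072191  0.00573689] 12.870450073372002 [-0.1224882  -0.54855977  0.58528458]
(4743, array([26.6, 23.8]), 0.38635651389083137, array([[  7.2,  -7.6, -17.2],
       [ 60. ,   7.2,  18.3]]))
(np.float64(-192.57062064903863), np.float64(-29.003317737853838), [(-195, 625, 35.7, 59.5), (-180, 137, 32.9, 59.2), (-165, 281, 29.0, 23.0), (-150, 222, 29.7, 9.1), (-135, 6411, 28.0, 8.3), (-120, 2295, 20.6, 18.2), (-105, 594, 28.4, 16.2), (-90, 695, 28.4, 13.1), (-75, 843, 28.2, 11.5), (-60, 659, 27.8, 10.8), (-45, 1085, 28.2, 6.1), (-30, 51, 27.7, 10.9)])
```

View pics/w23.png

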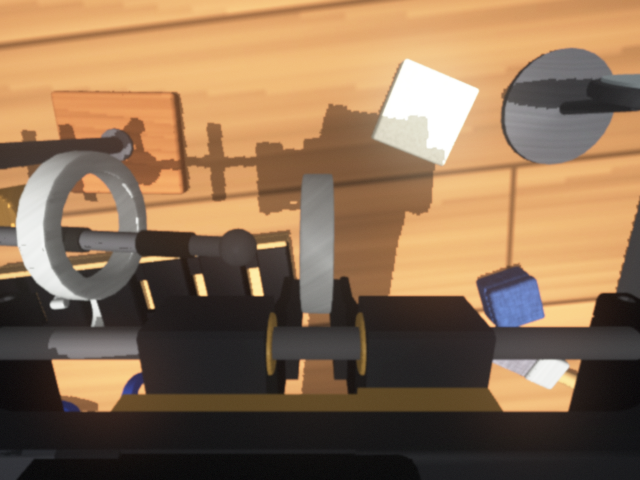

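servo_tool --pt "0 0 0.005 0.0015 0 0.001 255" --pt "0 0 0.005 0.0015 -0.02 0.002 255" --pt "0 0 0.005 0.0015 -0.045 0.004 255" --pt "0 0 0.005 0.0015 -0.066 0.007 255" --pt "0 0 0.005 0.0015 -0.0755 0.01 255" --pt "0 0 0.005 0.0015 -0.0755 0.01 255" --pt "0 0 0.005 0.0015 -0.0755 0.01 255"

```text
t: 21.2
position: [566.5, -82.1, 236.3]
ee_rot: [3.136, -0.179, -0.0]
wrist_force: [0.2, -1.0, 0.1]
width: 13.4
```

```bash
python3 - <<'E'
from h import *
s=r.get_state();print(s["t"],s["position"],s["ee_rot"],s["width"],s["wrist_force"])
c,p,d=look("wrist","w24");print(ringrel(c,d,34));print(barrel(c,d,335,420,180,290));print(barrel(c,d,220,298,200,280))
E
```

```text
21.2 [566.47584794 -82.12964496 236.33657881] [ 3.13592066e+00 -1.79412948e-01 -3.70665232e-04] 13.387249533507905 [ 0.20769203 -0.97630758  0.05776205]
(4737, array([25.9, 23.4]), 0.3939984845957696, array([[  7.1,  -7.7, -17.7],
       [ 59.3,   7.5,  18.2]]))
(np.float64(7.040030212121485), np.float64(44.25393079528781), [(0, 643, 20.7, 3.1), (15, 806, 26.3, 1.5), (30, 1045, 26.3, -2.1)])
(np.float64(-57.60187301901752), np.float64(-9.77535489236877), [(-60, 1032, 17.5, 16.6), (-45, 1276, 16.0, 9.6), (-30, 693, 20.9, 7.9), (-15, 287, 21.4, 5.8)])
```

View pics/w24.png

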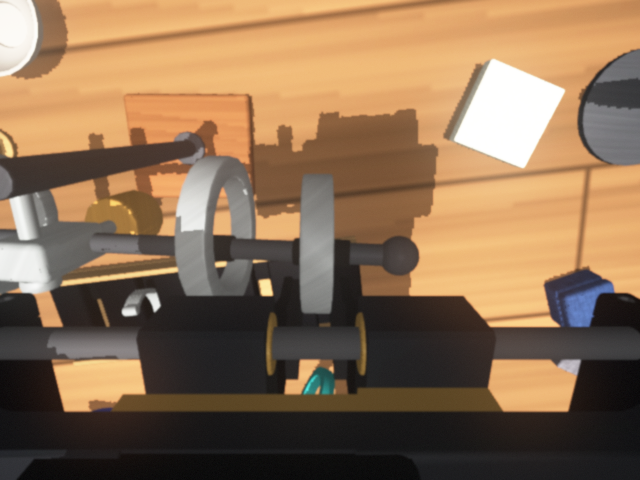

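```bash
python3 - <<'E'
import cv2
i=cv2.imread('pics/w24.png');cv2.imwrite('pics/w24c.png',cv2.resize(i[200:300,170:430],None,fx=3,fy=3,interpolation=cv2.INTER_CUBIC))
E
```

```text
(no output)
```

View pics/w24c.png

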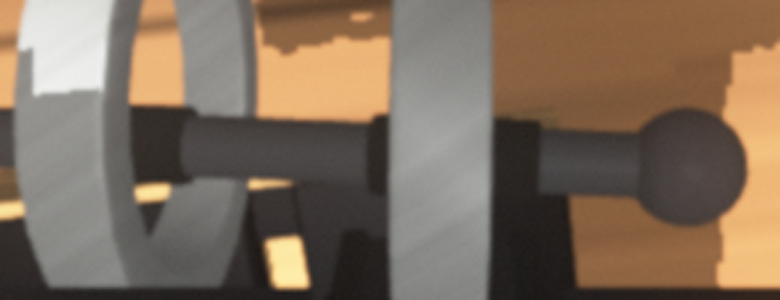

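servo_tool --pt "0 0 0 0 0.002 0.005 255" --pt "0 0 0 0 0.002 0.009 255" --pt "0 0 0 0 0.002 0.012 255" --pt "0 0 0 0 0.002 0.015 255" --pt "0 0 0 0 0.0015 0.018 255" --pt "0 0 0 0 0.0015 0.021 255" --pt "0 0 0 0 0.001 0.024 255" --pt "0 0 0 0 0.001 0.025 255" --pt "0 0 0 0 0.001 0.025 255"

```text
t: 22.0
position: [566.7, -82.2, 211.0]
ee_rot: [-3.136, 0.179, 0.001]
wrist_force: [0.2, -0.0, 0.4]
width: 13.7
```

```bash
python3 - <<'E'
from h import *
s=r.get_state();print(s["t"],s["position"],s["ee_rot"],s["width"],s["wrist_force"])
c,p,d=look("wrist","w25");print(ringrel(c,d,34));print(barrel(c,d,335,420,180,290));print(barrel(c,d,260,298,200,280));print(barrel(c,d,80,170,200,280))
E
```

```text
22.0 [566.73896964 -82.17394358 211.01521627] [-3.13643894e+00  1.78927998e-01  6.91756225e-04] 13.71814421290259 [ 0.19142091 -0.03203217  0.39491501]
(4831, array([26. , 23.5]), 0.3910061431970675, array([[  7. ,  -7.4, -16.8],
       [ 59.3,   7.5,  18.1]]))
(np.float64(7.357253176255088), np.float64(43.19764445208088), [(0, 668, 20.6, -7.0), (15, 894, 26.0, -6.6), (30, 1081, 26.3, -9.5)])
(np.float64(-24.59304894907675), np.float64(-8.317533120728609), [(-30, 511, 21.6, -5.7), (-15, 455, 21.5, -7.1)])
(np.float64(-131.17699915955544), np.float64(-55.82006737063709), [(-135, 115, 32.5, 28.3), (-120, 2187, 29.2, 27.7), (-105, 562, 26.5, -5.3), (-90, 811, 26.5, -5.4), (-75, 772, 37.2, -17.2), (-60, 657, 39.1, -17.8)])
```

View pics/w25.png

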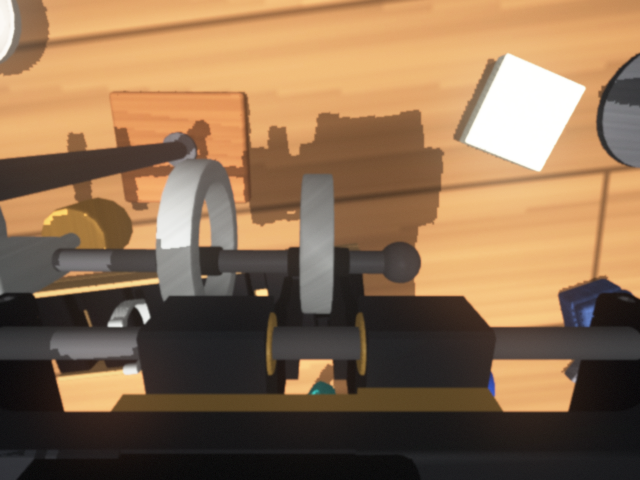

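Level and centred (sleeve 289–349, bangle 318). Release and back off.

servo_tool --pt "0 0 0 0 0 0 150" --pt "0 0 0 0 0 0 150" --pt "0 0 0 0 0 0 150" --pt "0 0 0 0 0 -0.015 150" --pt "0 0 0 0 0 -0.04 150" --pt "0 0 0 -0.01 -0.02 -0.08 150" --pt "0 0 0 -0.03 -0.05 -0.11 150" --pt "0 0 0 -0.05 -0.09 -0.14 150" --pt "0 0 0 -0.05 -0.12 -0.15 150" --pt "0 0 0 -0.05 -0.12 -0.15 150" --pt "0 0 0 -0.05 -0.12 -0.15 150" --pt "0 0 0 -0.05 -0.12 -0.15 150"

```text
t: 23.05
position: [530.9, 42.5, 361.3]
ee_rot: [3.136, -0.178, 0.001]
wrist_force: [0.1, -0.8, -0.1]
width: 35.9
```

servo_tool --pt "0 0 0 0 0 0 150" --pt "0 0 0 0 0 0 150" --pt "0 0 0 0 0 0 150" --pt "0 0 0 0 0 0 150" --pt "0 0 0 0 0 0 150" --pt "0 0 0 0 0 0 150"

```text
t: 23.55
position: [530.9, 42.3, 361.2]
ee_rot: [3.136, -0.18, -0.0]
wrist_force: [0.3, -0.4, -0.5]
width: 36.0
```

```bash
python3 - <<'E'
from h import *
s=r.get_state();print(s["t"],s["position"],s["ee_rot"],s["width"],s["wrist_force"])
c,p,d=look("wrist","w26");P=cloud(c,d)
Q=P[60:200,80:560].reshape(-1,3);Q=Q[(Q[:,2]>195)&(Q[:,2]<240)]
u=np.array([0.1148,0.9934]);v=np.array([0.9934,-.1148])
S=(Q[:,:2]-[607.3,39.2])@u;X=(Q[:,:2]-[607.3,39.2])@v
for a in (-160,-150,-105,-95,-50,-40,30,40,90,100,140,150):
    m=(S>=a)&(S<a+10)
    if m.sum()>8: print(a,m.sum(),np.median(X[m]).round(1),np.percentile(Q[m,2],95).round(1))
for sg,z in((70,221.5),(-70,221.5),(125,218.8),(-125,218.8)):
    m=(abs(S-sg)<20)&(Q[:,2]>z)&(abs(X)<35); print(sg,m.sum(),np.percentile(S[m],[2,98]),Q[m,2].max())
look("scene","c26"); look("side","s26")
E
```

```text
23.55 [530.85130592  42.31246    361.19836706] [ 3.13636788e+00 -1.79976498e-01 -3.23495814e-04] 35.982334176744814 [ 0.27102201 -0.41515017 -0.45763823]
-160 314 -1.1 221.3
-150 170 -1.2 218.0
-105 175 -0.5 217.8
-95 179 -0.5 217.4
-50 168 -0.5 217.0
-40 168 -0.5 216.9
30 164 -0.5 216.3
40 168 -0.5 216.2
90 167 0.2 215.6
100 168 0.2 215.8
140 169 0.2 215.3
150 318 0.2 218.3
70 1100 [63.51151249 76.94629782] 229.23960951688142
-70 1205 [-75.73171058 -62.42362437] 230.40828986728536
125 360 [117.97877659 131.06120362] 222.0200417215887
-125 772 [-131.51822274 -117.33550786] 224.4301053308179
```

View pics/w26.png

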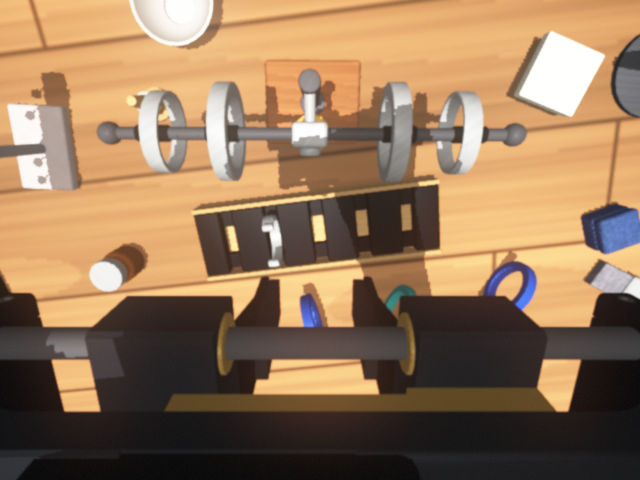

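View pics/c26.png

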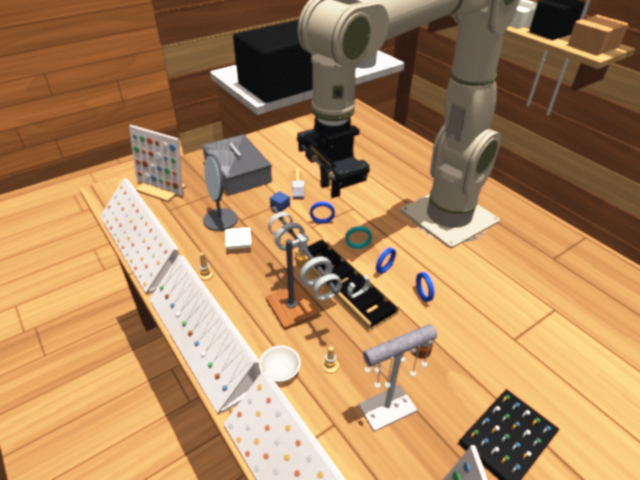

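```bash
python3 -c "
from h import *
print(workorder.sign_off(), r.get_state()['t'])"
```

```text
the job is handed in; nothing more can be done
the job is handed in; nothing more can be done
```

I hung all four closed bangles on the bar and handed the job in about 24 s into the 72 s allowed. The order was thick on left inner, thick on right inner, slim on left outer, slim on right outer.

**Last check (wrist camera, arm clear of everything):**
- **Positions:** the thick bangles hang about 70.2 mm left and 69.1 mm right of the pivot. The slim ones hang about 124.5 mm left and 124.4 mm right. All four are within 1 mm of their sleeve middles, and the depth readings put them at the right height.
- **Bar:** tilted by about 0.01 rad, against the 0.06 allowed. The most I measured on the way was about 0.12 rad, against the 0.21 limit. I only measured between moves and did not measure its residual speed.
- **Cuff and bystanders:** the cuff is in its slot, and the bystanders look upright and unmoved in the pictures.

No check failed. One move toward the last slim bangle stopped about 18 mm short, and I corrected it before gripping.

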